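# Make up the table kit and the picnic kit

## Robot

A 6-joint arm with a two-finger parallel gripper is mounted at the origin on a cart in front of the work surface, level with it; the furniture and walls round the work are solid. World frame = base frame: x ahead of the robot, y to its left, z up, the work surface at z = 0. Lengths are in m, angles in rad, forces in N, time in s.
With the tool pointing down it reaches from about 0.425 to 0.95 m from the base axis. Payload 3.5 kg.
Tool frame: the origin (TCP) lies midway between the tips of the shut fingers; the grasp point (between the pads) lies 19 mm behind it; x points along the fingers, y is the direction in which the jaws open and shut, and the axes are right-handed (so a half turn about x gives the same grasp; the last joint's range is limited). The gripper opens to 85 mm and grips with 20 to 120 N. Pads are 22 mm wide; open, the fingers measure 114 mm over their backs; the gripper's body (76 mm by 85 mm) begins 54 mm behind the grasp point. The pads swing forward as they close: fully open they stand 13 mm farther back than shut.
Start: joints at [1.119, 0.286, 1.577, -0, 1.279, -0.15], TCP at [0.201, 0.644, 0.231] pointing down, gripper open.
Joint ranges: [-2.77, 2.77], [-0.9, 2.22], [0.21, 2.48], [-1.53, 4.67], [0.24, 2.81], [-2.84, 2.84]. Speed limits (rad/s): [2.79, 2.79, 3.14, 3.14, 3.14, 3.14].

## Interface

Orientations are given as a unit quaternion [x, y, z, w].
In Python, from plant import ctrl, vision gives the robot as it stands. The module is installed in compiled form; this text tells all that it offers.
- The arm moves only by the tool play_rows, never from a script. Its arguments are lists of equal length, an entry for each row: "claw": the closure in counts, from 0 (fully open) to 255 (shut); "travel": the shift along the tool's x, y, z in m, a list of three; "dr": the turn, a rotation vector about the tool's x, y, z in rad, a list of three. In form: {"claw": [claw, ...], "travel": [[tx, ty, tz], ...], "dr": [[wx, wy, wz], ...]}. A call has 1 to 20 rows; each row is the pose to reach, as a shift and turn from the pose measured when the call began, along the tool's axes at that moment; what a row does not reach only later rows make up. A row lasts 1/10 s, in which the tool goes at most 50 mm and 8.59 degrees, less where a joint would pass 70% of its speed; a pose out of reach is approached as far as the arm can. A call with a gripper value outside its range is refused whole. The fingers move at their own pace and stop on an object; "force" is the grip in N (left out, the last holds). Time passes only in rows, so rows that repeat a pose let the fingers close. It gives the time, the measured TCP pose, the force and the opening at its end, in the units of the state.
- ctrl.get_state(): the state, without advancing time (a new reading comes with each control period).
- vision.read_camera(name): name is "scene" or "top"; returns a dict with "img" (420x560x3 uint8, red, green, blue), "range_z" (420x560 float32, m along the optical axis (not along the pixel's ray), 0 where there is no reading), "K" (3x3 intrinsics, pixels), "world_to_cam" (4x4, takes a point from world to camera coordinates). Camera axes: x right, y up, looking along -z (the intrinsics and any distortion apply to the point x, -y, -z); pixel columns grow to the right and rows downward; lengths in m; the calibration is good to about 2 mm. A picture is of the moment at which its call begins.
- ctrl.sign_off(): hands the job in, once; it reports no verdict.
The state is a dict: "time": time; "qpos": joint angles; "dq": joint speeds; "joint_efforts": joint torques, N m; "eef_pos": TCP position; "tcp_rot": TCP orientation; "contact_force": force on the tool from outside, world axes, zero at the start; "wrist_torque": the same for the moment, N m; "opening": opening from 0.0 (shut) to 1.0 (fully open).
Only numpy, scipy, OpenCV 4.12 (cv2) and the standard library are available. Lean on these libraries where they do the work, as an engineer would, in place of code of your own. Each camera call takes 0.05 s, during which the arm holds its last target.

## Task

Make up two kits from the things on the worktop: stand the salt shaker and the pepper mill upright on the round metal tray, and in the wooden box stand the honey jar in the wider compartment and lay the two cheese wedges flat in the narrower one, head to tail with their slanting sides facing each other, so that together they fill its rectangle. Leave the spice jar and the striped mug where they are.

Things in the scene. Friction and masses are not known exactly. Their poses are not given: they have to be found in the camera images.
- round_tray: low round metal tray, 196 mm across, fixed to the worktop; inside diameter about 180 mm at the floor, floor 4 mm above the worktop, rim 12 mm above it. Origin at its centre on the worktop; z up; its yaw means nothing
- wood_box: shallow open wooden box, 92 x 164 mm (its x, y), fixed. Origin: centre, at worktop level; z up. Floor 5 mm above the worktop, wall tops 13 mm; walls and divider 6 mm thick. Two compartments, both x = -40 to +40 mm inside: the narrower (cheese) from y = -76 to -10 mm, the wider (honey) from y = -4 to +76 mm
- wedge_a: cream cheese-coloured wedge, brown rind on its thick end, lying flat, 50 mm high, ~90 g; a and b are alike. From above a right trapezoid. Origin on the underside; x to the thick end, z up. Flat end faces at x = -31 and +31 mm (good grip). Straight side at y = -8 mm; slanting side from y = +6 (thin end) to +28 mm (thick end), so it is 14 and 36 mm wide
- wedge_b: cream cheese-coloured wedge, brown rind on its thick end, lying flat, 50 mm high, ~90 g; a and b are alike. From above a right trapezoid. Origin on the underside; x to the thick end, z up. Flat end faces at x = -31 and +31 mm (good grip). Straight side at y = -8 mm; slanting side from y = +6 (thin end) to +28 mm (thick end), so it is 14 and 36 mm wide
- salt: glass salt shaker with a grey metal cap, 90 mm high, round, 44 mm across up to 70 mm height, cap 34 mm across. Origin at the centre of its underside, z up. About 0.1 kg
- mill: dark wooden pepper mill, 160 mm high, foot 58 mm across; round head 50 mm across between 116 and 149 mm height (it does not turn), small metal nut on top. Origin at the centre of its underside, z up. About 0.18 kg
- honey: glass honey jar with a red lid, 86 mm high; body 56 mm (its x) by 62 mm (its y), lid 56 mm across from 75 to 86 mm height. Origin at the centre of its underside, z up. About 0.36 kg
- spice: spice jar with a dark cap, 41 mm across, 105 mm high; a bystander that stays where it is. Origin at the centre of its underside
- mug: white striped mug with a handle, 84 x 123 mm, 91 mm high; a bystander that stays where it is. Origin at the centre of its underside
Mind the look-alikes: they are no part of the job. What is shaped like the salt but green is not meant. Leave any pink look-alike of the wedge_b alone.

How it is judged:
At the end, for the whole second after the job is handed in: Salt and mill upright (0.12 rad) inside the round tray (centres within 71 and 64 mm of its centre); honey upright on the wide compartment's floor; wedges flat on the narrow one's floor, opposite ways (within 0.35 rad), slanting sides facing; all released, at rest (horizontal distance between salt and round_tray below 0.071 m and z of salt in the frame of round_tray between -0.002 and 0.01 m and horizontal distance between mill and round_tray below 0.064 m and z of mill in the frame of round_tray between -0.002 and 0.01 m and x of honey in the frame of wood_box between -0.014 and 0.014 m and y of honey in the frame of wood_box between 0.022 and 0.05 m and z of honey in the frame of wood_box between 0.001 and 0.01 m and x of wedge_a in the frame of wood_box between -0.02 and 0.02 m and y of wedge_a in the frame of wood_box between -0.074 and -0.012 m and z of wedge_a in the frame of wood_box between 0.001 and 0.01 m and x of wedge_b in the frame of wood_box between -0.02 and 0.02 m and y of wedge_b in the frame of wood_box between -0.074 and -0.012 m and z of wedge_b in the frame of wood_box between 0.001 and 0.01 m and y of wedge_a in the frame of wedge_b between 0.025 and 0.06 m and y of wedge_b in the frame of wedge_a between 0.025 and 0.06 m and angle between the x axis of wedge_a and the x axis of wedge_b, either way round below 0.35 rad and angle between each of salt, mill, honey, wedge_a, wedge_b's own z axis and vertical below 0.12 rad and linear speed of each of salt, mill, honey, wedge_a, wedge_b below 0.02 m/s); the robot touches nothing.
It fails at once if the spice jar is moved more than 25 mm (distance of spice from where it was at the start of the episode above 0.025 m).
It fails at once if the striped mug is moved more than 25 mm (distance of mug from where it was at the start of the episode above 0.025 m).
It also fails if it takes over 133 s, if anything falls off the work surface, if the arm or the gripper's body presses on something with over 40 N, if the wrist force passes 120 N, or if a joint passes its speed limit or range.

## Working session

There is one attempt and no reset: what is moved stays moved. The work goes in short steps, Python scripts to look and compute and a tool call to move; the robot and the scene stay as the last step left them, time stands still between calls to the robot, and variables do not carry over. Pictures are saved under pics/ and viewed, and the job is handed in when it is done.

Besides the shell and the picture viewer there is one more tool, called as a command line: name --argument value ..., lists and objects as JSON in quotes. play_rows: Moves the arm, as the interface text tells. Its arguments: {"type":"object","properties":{"claw":{"type":"array","items":{"type":"number"}},"travel":{"type":"array","items":{"type":"array","items":{"type":"number"}}},"dr":{"type":"array","items":{"type":"array","items":{"type":"number"}}},"force":{"type":"number"}},"required":["claw","travel","dr"]}

```bash
mkdir -p pics; ls
cat > look.py <<'E'
import cv2
from plant import ctrl,vision
def snap(name,fn):
    d=vision.read_camera(name); cv2.imwrite('pics/'+fn,d['img'][:,:,::-1]); return d
E
python3 - <<'E'
from look import *
import numpy as np
np.set_printoptions(precision=4,suppress=True)
print(ctrl.get_state())
for n in('scene','top'):
    d=snap(n,n+'0.png');print(n,d['K'],d['world_to_cam'],(d['range_z']>0).mean())
    np.savez('pics/'+n+'0.npz',**d)
E
```

```text
pics
{'time': 0.0, 'qpos': array([ 1.119 ,  0.2872,  1.5782,  0.    ,  1.2786, -0.15  ]), 'dq': array([ 0.001 , -0.0001, -0.001 ,  0.0003,  0.0006, -0.0006]), 'joint_efforts': array([ -0.0001, -40.5959, -29.2633,  -0.0001,   0.0058,   0.    ]), 'eef_pos': array([0.2003, 0.6439, 0.23  ]), 'tcp_rot': array([ 0.1055,  0.6993, -0.1071,  0.6988]), 'contact_force': array([ 0.7037, -0.1633,  0.5573]), 'wrist_torque': array([ 0.0402, -0.0309, -0.0144]), 'opening': 1.0011016807086528}
scene [[501.9801   0.     279.5119]
 [  0.     501.9801 205.1574]
 [  0.       0.       1.    ]] [[ 0.7939 -0.6077  0.0222 -0.4327]
 [ 0.3948  0.5429  0.7412 -0.2405]
 [-0.4625 -0.5797  0.6709 -1.2419]
 [ 0.      0.      0.      1.    ]] 0.9475297619047619
top [[403.4458   0.     279.8333]
 [  0.     403.4458 210.334 ]
 [  0.       0.       1.    ]] [[-0.0271 -0.9996  0.0072  0.0112]
 [ 0.9839 -0.0254  0.1771 -0.5587]
 [-0.1769  0.0119  0.9842 -1.0368]
 [ 0.      0.      0.      1.    ]] 0.9961862244897959
```

View pics/scene0.png

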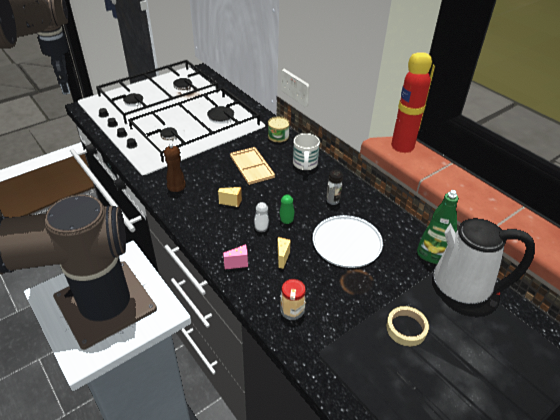

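View pics/top0.png

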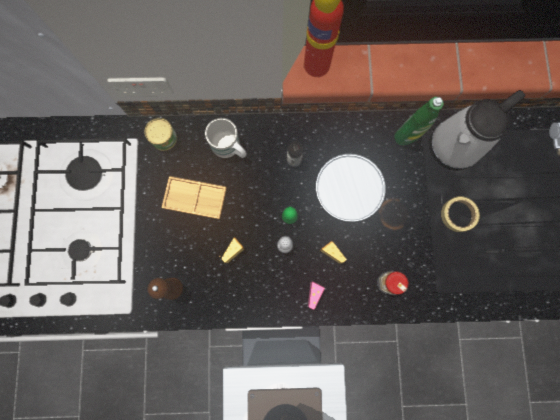

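Run:
```python
import numpy as np,cv2
d=np.load('pics/top0.npz');im=d['img'][:,:,::-1]
c=im[115:315,140:420];cv2.imwrite('pics/topcrop.png',cv2.resize(c,None,fx=2.8,fy=2.8,interpolation=cv2.INTER_CUBIC))
d=np.load('pics/scene0.npz');im=d['img'][:,:,::-1]
c=im[110:330,150:400];cv2.imwrite('pics/scrop.png',cv2.resize(c,None,fx=2.7,fy=2.7,interpolation=cv2.INTER_CUBIC))
```

```text
(no output)
```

View pics/topcrop.png

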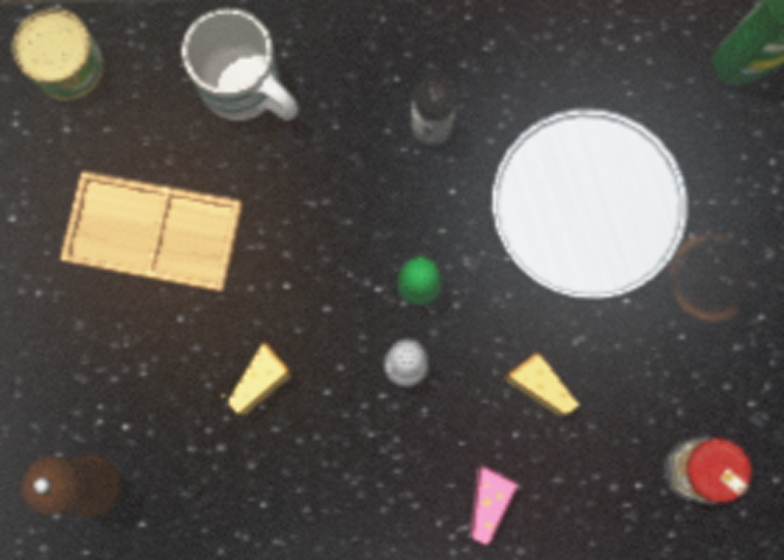

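View pics/scrop.png

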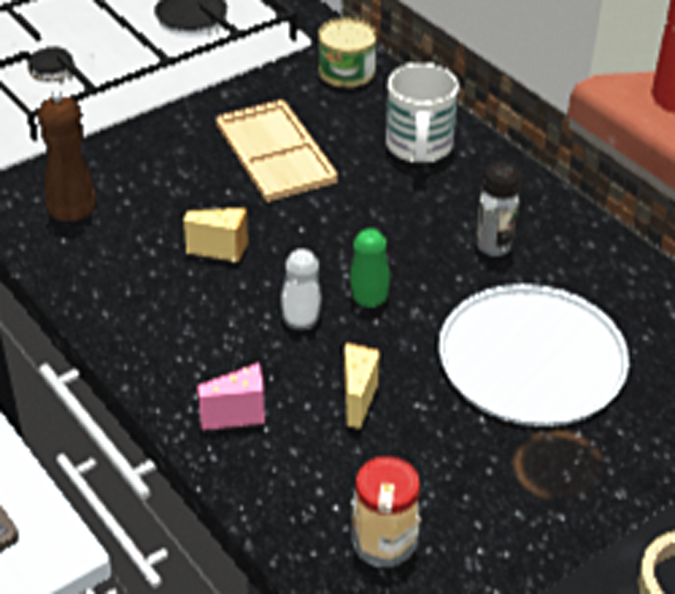

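```bash
cat > geo.py <<'E'
import numpy as np,cv2
np.set_printoptions(precision=4,suppress=True)
def cam(d):
    W=d['world_to_cam'];R=W[:3,:3];t=W[:3,3];return d['K'],R,-R.T@t
def cast(d,uv,z):
    K,R,C=cam(d);uv=np.atleast_2d(uv).astype(float)
    r=np.c_[(uv[:,0]-K[0,2])/K[0,0],-(uv[:,1]-K[1,2])/K[1,1],-np.ones(len(uv))]@R
    return C+r*((z-C[2])/r[:,2])[:,None]
def cloud(d):
    K,R,C=cam(d);h,w=d['range_z'].shape;v,u=np.mgrid[:h,:w];Z=d['range_z']
    p=np.stack([(u-K[0,2])/K[0,0]*Z,-(v-K[1,2])/K[1,1]*Z,-Z],-1)@R+C
    p[Z==0]=np.nan;return p
def comps(mask,mn=30):
    n,l,s,c=cv2.connectedComponentsWithStats(mask.astype(np.uint8))
    return [(l==i,s[i],c[i]) for i in range(1,n) if s[i,4]>=mn]
E
python3 - <<'E'
from geo import *
for n in('top','scene'):
    d=np.load(f'pics/{n}0.npz');P=cloud(d);z=P[...,2]
    m=(z>0.02)&(z<.3)&(P[...,0]>.35)&(P[...,0]<.95)&(abs(P[...,1])<.5)
    print(n,'table z',np.nanmedian(z[300:310,200:280]) if n=='top' else '')
    for mm,s,c in comps(m):
        q=P[mm];zt=np.percentile(q[:,2],97);t=q[q[:,2]>zt-.012]
        hsv=cv2.cvtColor(d['img'],cv2.COLOR_RGB2HSV)[mm]
        print(c,s[4],'zmax %.3f'%zt,'top mean',t.mean(0),'ext',np.ptp(t,0)[:2],'hsv',np.median(hsv,0))
E
```

```text
top table z -0.0004531354360948203
[274.0045  81.8817] 22949 zmax 0.290 top mean [0.875  0.1887 0.2895] ext [0.0857 0.6404] hsv [ 12.  50. 120.]
[460.4451 136.014 ] 2777 zmax 0.228 top mean [ 0.7345 -0.4797  0.2234] ext [0.1006 0.0639] hsv [ 15.   7. 113.]
[159.282  133.0203] 688 zmax 0.059 top mean [0.7887 0.3282 0.0545] ext [0.0751 0.076 ] hsv [ 24.  90. 222.]
[223.6803 137.9816] 760 zmax 0.091 top mean [0.7633 0.1468 0.0871] ext [0.0864 0.0959] hsv [ 23.  17. 124.]
[114.2206 209.6266] 1106 zmax 0.051 top mean [0.5729 0.4417 0.0472] ext [0.3999 0.0811] hsv [15.  8. 92.]
[294.2381 152.7016] 315 zmax 0.108 top mean [ 0.7124 -0.0468  0.1048] ext [0.0407 0.0399] hsv [17. 13. 67.]
[450.1435 214.5957] 230 zmax 0.036 top mean [ 0.5391 -0.4714  0.0313] ext [0.0941 0.0472] hsv [ 22.   86.  196.5]
[289.2293 215.1659] 205 zmax 0.090 top mean [ 0.5448 -0.0279  0.0849] ext [0.032  0.0316] hsv [ 67. 149. 122.]
[284.4402 244.5455] 209 zmax 0.090 top mean [ 0.4679 -0.0134  0.0854] ext [0.0307 0.0311] hsv [ 40.   3. 152.]
[231.544 250.348] 250 zmax 0.053 top mean [0.4559 0.1277 0.049 ] ext [0.0627 
[... 989 characters left out ...]
624 0.0548] hsv [ 22. 116. 176.]
[286.5467 207.3529] 289 zmax 0.087 top mean [ 0.5422 -0.0334  0.0824] ext [0.0314 0.0335] hsv [ 67. 169. 106.]
[261.1467 215.4867] 300 zmax 0.087 top mean [ 0.465  -0.0188  0.082 ] ext [0.0307 0.0298] hsv [ 95.   7. 188.]
[282.7917 248.9875] 240 zmax 0.051 top mean [ 0.4423 -0.1459  0.0474] ext [0.0579 0.0612] hsv [ 28.  80. 254.]
[244.5833 249.6389] 36 zmax 0.051 top mean [ 0.3557 -0.0939  0.0477] ext [0.0161 0.0349] hsv [158.   53.5 255. ]
[297.2669 292.5449] 356 zmax 0.088 top mean [ 0.3653 -0.2952  0.0839] ext [0.036  0.0569] hsv [  1. 169. 227.]
[399.7388 315.8209] 268 zmax 0.033 top mean [ 0.5417 -0.4754  0.0286] ext [0.0955 0.0457] hsv [ 24.  70. 245.]
```

Run:
```python
from geo import *
for n in('top','scene'):
    d=np.load(f'pics/{n}0.npz');P=cloud(d);z=P[...,2];hsv=cv2.cvtColor(d['img'],cv2.COLOR_RGB2HSV).astype(int)
    X,Y=P[...,0],P[...,1]
    print('==',n)
    def circ(name,x,y,r,z0,z1):
        m=(np.hypot(X-x,Y-y)<r)&(z>z0)&(z<z1);q=P[m]
        (c,rr)=cv2.minEnclosingCircle(q[:,:2].astype(np.float32));print(name,len(q),np.array(c),'r %.4f'%rr,'zrange',q[:,2].min(),q[:,2].max())
    circ('salt cap',.467,-.015,.05,.072,.1)
    circ('mill head',.35,.295,.07,.12,.148)
    circ('mill nut',.35,.295,.07,.151,.18)
    circ('mill all',.35,.29,.07,.02,.06)
    circ('honey lid',.35,-.293,.07,.078,.1)
    circ('honey body',.35,-.293,.07,.02,.07)
    circ('spice',.712,-.047,.06,.09,.12)
    circ('green',.543,-.03,.05,.072,.1)
    circ('mug',.763,.147,.09,.08,.1)
    for w,(x,y) in dict(L=(.455,.127),R=(.443,-.144)).items():
        m=((np.hypot(X-x,Y-y)<.06)&(z>.043)).astype(np.uint8)
        cn=max(cv2.findContours(m,0,cv2.CHAIN_APPROX_NONE)[0],key=cv2.contourArea)[:,0]
        pts=cast(d,cn,.05)[:,:2].astype(np.float32)
        h=cv2.convexHull(pts*1000);ap=cv2.approxPolyN(h.astype(np.float32),4,ensure_convex=True)[0]
        print(w,'quad',ap,'sides',np.linalg.norm(ap-np.roll(ap,-1,0),axis=1))
```

```text
== top
salt cap 136 [ 0.469  -0.0134] r 0.0172 zrange 0.07315770688382672 0.09171468506724989
mill head 302 [0.3627 0.2952] r 0.0249 zrange 0.12338255042465929 0.14799812180583605
mill nut 22 [0.3604 0.2951] r 0.0070 zrange 0.15198850790620122 0.16060153567678237
mill all 129 [0.3611 0.2926] r 0.0264 zrange 0.020243904808802782 0.05993357327003812
honey lid 393 [ 0.3584 -0.2917] r 0.0283 zrange 0.0784881331383831 0.09142919396955929
honey body 129 [ 0.3597 -0.2901] r 0.0305 zrange 0.022035492698646353 0.06911497498366459
spice 204 [ 0.7139 -0.0469] r 0.0211 zrange 0.09007254434035206 0.1099245681148664
green 133 [ 0.5456 -0.0281] r 0.0171 zrange 0.07408552042046779 0.09145107847816436
mug 209 [0.7589 0.1406] r 0.0563 zrange 0.08004505878116475 0.09406114104807561
L quad [[435.2293 154.8178]
 [422.6143 146.5441]
 [462.5379  99.0918]
 [490.5091 121.5907]] sides [15.0861 62.0131 35.8969 64.4973]
R quad [[ 452.0855 -107.3112]
 [ 414.8165 -162.0535]
 [ 424.5088 -172.6454]
 [ 473.3835 -137.8141]] sides [66.2246 14.3572 60.0163 37.2027]
== scene
salt cap 99 [ 0.4656 -0.0172] r 0.0168 zrange
[... 288 characters left out ...]
4902364
honey lid 375 [ 0.3584 -0.2937] r 0.0289 zrange 0.07801717054143686 0.0892223618977459
honey body 328 [ 0.3569 -0.2944] r 0.0313 zrange 0.020186769260377435 0.0696350951688186
spice 138 [ 0.7151 -0.0495] r 0.0237 zrange 0.0900394011124368 0.10983879596237967
green 97 [ 0.5428 -0.0311] r 0.0173 zrange 0.07301735718220626 0.0890196916592918
mug 138 [0.7633 0.151 ] r 0.0463 zrange 0.08004985396270481 0.09182886676151347
L quad [[435.0231 152.7752]
 [421.7294 141.8116]
 [454.7776  88.5233]
 [488.0862 114.3299]] sides [17.2315 62.7043 42.136  65.5265]
R quad [[ 412.0414 -165.5376]
 [ 417.4917 -180.8753]
 [ 472.2201 -142.5019]
 [ 451.9988 -113.0918]] sides [16.2773 66.841  35.6911 65.9329]
```

Run:
```python
from geo import *
M=np.array([[-31,-8],[31,-8],[31,28],[-31,6]],float)
def fit(A,B):
    a,b=A.mean(0),B.mean(0);U,S,Vt=np.linalg.svd((A-a).T@(B-b));R=Vt.T@np.diag([1,np.linalg.det(Vt.T@U.T)])@U.T
    t=b-R@a;return t,np.degrees(np.arctan2(R[1,0],R[0,0])),np.linalg.norm(A@R.T+t-B,axis=1)
Q={'Ltop':[[422.6143,146.5441],[462.5379,99.0918],[490.5091,121.5907],[435.2293,154.8178]],
'Rtop':[[424.5,-172.6],[473.4,-137.8],[452.1,-107.3],[414.8,-162]],
'Lsc':[[421.7,141.8],[454.8,88.5],[488,114.3],[435,152.8]],
'Rsc':[[417.5,-180.9],[472.2,-142.5],[452,-113.1],[412,-165.5]]}
for k,v in Q.items(): print(k,*fit(M,np.array(v)))
for n in('top','scene'):
    d=np.load(f'pics/{n}0.npz');hsv=cv2.cvtColor(d['img'],cv2.COLOR_RGB2HSV).astype(int);P=cloud(d)
    X,Y,z=P[...,0],P[...,1],P[...,2]
    print(n)
    m=(np.hypot(X-.6,Y-.22)<.13)&(hsv[...,1]>50)&(hsv[...,2]>110)&(hsv[...,0]<30)
    m=max(comps(m),key=lambda t:t[1][4])[0].astype(np.uint8)
    cn=max(cv2.findContours(m,0,cv2.CHAIN_APPROX_NONE)[0],key=cv2.contourArea)[:,0]
    p=cast(d,cn,.013)[:,:2]*1000
    r=cv2.minAreaRect(p.astype(np.float32));print('box',r, cv2.boxPoints(r).tolist())
    m=(np.hypot(X-.62,Y+.17)<.14)&(hsv[...,1]<40)&(hsv[...,2]>150)
    m=max(comps(m),key=lambda t:t[1][4])[0].astype(np.uint8)
    cn=max(cv2.findContours(m,0,cv2.CHAIN_APPROX_NONE)[0],key=cv2.contourArea)[:,0]
    p=cast(d,cn,.012)[:,:2]*1000
    print('tray',cv2.fitEllipse(p.astype(np.float32)),cv2.minEnclosingCircle(p.astype(np.float32)))
```

```text
Ltop [449.2453 127.6549] -50.60127182427059 [0.773  0.5112 0.1288 1.1868]
Rtop [ 443.8449 -148.5657] 35.998130632768785 [1.2251 1.0085 0.5376 0.4435]
Lsc [446.1447 121.8331] -55.99227099083581 [1.3431 3.7682 2.8242 2.2691]
Rsc [ 440.9092 -154.2522] 33.507687662090746 [3.4802 1.6634 0.9842 0.8986]
top
box ((609.951416015625, 236.350341796875), (167.39353942871094, 95.99700164794922), 77.6383056640625) [[545.1477661132812, 164.86965942382812], [638.9191284179688, 144.31838989257812], [674.7550659179688, 307.8310241699219], [580.9837036132812, 328.3822937011719]]
tray ((628.0387573242188, -204.19712829589844), (193.0364227294922, 193.60142517089844), 26.27069091796875) ((627.71630859375, -204.18008422851562), 98.18379974365234)
scene
box ((606.7350463867188, 231.36376953125), (180.60275268554688, 97.89961242675781), 77.51225280761719) [[539.4173583984375, 153.78317260742188], [635.0008544921875, 132.6142578125], [674.052734375, 308.9443664550781], [578.46923828125, 330.11328125]]
tray ((626.1485595703125, -205.2418975830078), (192.78756713867188, 197.5654296875), 128.02731323242188) ((626.5599365234375, -206.9031982421875), 101.25627899169922)
```

```bash
cat > go.py <<'E'
import sys,numpy as np
from scipy.spatial.transform import Rotation as Ro
from plant import ctrl
np.set_printoptions(precision=4,suppress=True)
# usage: go.py x y z jawyaw_deg  (mm)
s=ctrl.get_state();R=Ro.from_quat(s['tcp_rot']).as_matrix();p=s['eef_pos']
def down(yaw):
    y=np.array([np.cos(yaw),np.sin(yaw),0]);x=np.array([0,0,-1.]);return np.c_[x,y,np.cross(x,y)]
cy=np.arctan2(R[1,1],R[0,1])
print('t %.2f'%s['time'],'pos',p,'jawyaw %.1f'%np.degrees(cy),'tilt %.2f'%np.degrees(np.arccos(min(1,-R[2,0]))),'open %.3f'%s['opening'],'F',s['contact_force'],'q',s['qpos'])
if len(sys.argv)>4:
    x,y,z,w=map(float,sys.argv[1:5]);t=np.array([x,y,z])/1000
    print('travel',R.T@(t-p))
    for k in(0,180):
        dr=Ro.from_matrix(R.T@down(np.radians(w+k))).as_rotvec()
        q1=np.arctan2(y,x)
        print('yaw',w+k,'dr',dr,'dq1 %.2f'%(q1-s['qpos'][0]))
E
python3 go.py 448 126 150 -50.6
```

```text
t 0.10 pos [0.2003 0.644  0.23  ] jawyaw 72.7 tilt 0.12 open 0.998 F [ 0.5016 -0.9126  0.181 ] q [ 1.119   0.2871  1.578   0.      1.2786 -0.1499]
travel [ 0.0808 -0.4208  0.3905]
yaw -50.6 dr [2.1521 0.0021 0.0016] dq1 -0.84
yaw 129.4 dr [-0.9895 -0.0014  0.0018] dq1 -0.84
```

play_rows --claw '[0, 0, 0, 0, 0, 0, 0, 0, 0, 0, 0, 0, 0, 0, 0, 0, 0, 0]' --travel '[[0.02, -0.042, 0.039], [0.02, -0.084, 0.078], [0.02, -0.126, 0.117], [0.02, -0.168, 0.156], [0.02, -0.21, 0.195], [0.02, -0.252, 0.234], [0.02, -0.294, 0.273], [0.02, -0.336, 0.312], [0.02, -0.378, 0.351], [0.02, -0.421, 0.3905], [0.02, -0.421, 0.3905], [0.02, -0.421, 0.3905], [0.02, -0.421, 0.3905], [0.02, -0.421, 0.3905], [0.02, -0.421, 0.3905], [0.02, -0.421, 0.3905], [0.02, -0.421, 0.3905], [0.02, -0.421, 0.3905]]' --dr '[[0.14, 0, 0], [0.28, 0, 0], [0.42, 0, 0], [0.56, 0, 0], [0.7, 0, 0], [0.84, 0, 0], [0.98, 0, 0], [1.12, 0, 0], [1.26, 0, 0], [1.4, 0, 0], [1.54, 0, 0], [1.68, 0, 0], [1.82, 0, 0], [1.96, 0, 0], [2.1, 0, 0], [2.152, 0, 0], [2.152, 0, 0], [2.152, 0, 0]]' --force 40

```text
time: 1.9
eef_pos: [0.4478, 0.1259, 0.2105]
tcp_rot: [-0.665, -0.238, 0.666, -0.239]
contact_force: [0.4, -0.7, -0.6]
opening: 1.002
```

```bash
python3 go.py 448 126 12 -50.6
python3 - <<'E'
from look import *
from geo import *
a=snap('top','t1.png');b=snap('scene','s1.png')
np.savez('pics/t1.npz',**a);np.savez('pics/s1.npz',**b)
cv2.imwrite('pics/v1.png',np.hstack([a['img'][100:320,130:430],b['img'][20:240,130:430]])[:,:,::-1])
E
```

```text
t 1.90 pos [0.4478 0.1259 0.2105] jawyaw -50.5 tilt 0.14 open 1.002 F [ 0.4359 -0.7122 -0.5942] q [ 0.0564 -0.1715  2.0948 -0.002   1.22    0.9388]
travel [ 0.1985 -0.0001 -0.0007]
yaw -50.6 dr [ 0.0014  0.0025 -0.0005] dq1 0.22
yaw 129.4 dr [-3.1402  0.0008  0.0038] dq1 0.22
```

View pics/v1.png

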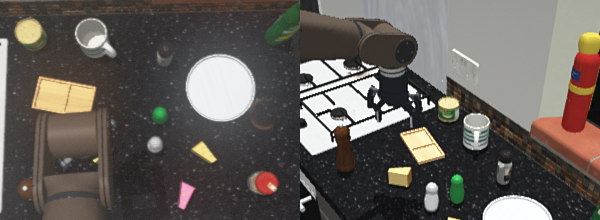

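play_rows --claw '[0, 0, 0, 0, 0, 0, 0, 0, 0, 255, 255, 255, 255, 255, 255]' --travel '[[0.03, 0, 0], [0.06, 0, 0], [0.09, 0, 0], [0.12, 0, 0], [0.15, 0, 0], [0.17, 0, 0], [0.185, 0, 0], [0.198, 0, 0], [0.198, 0, 0], [0.198, 0, 0], [0.198, 0, 0], [0.198, 0, 0], [0.198, 0, 0], [0.198, 0, 0], [0.198, 0, 0]]' --dr '[[0, 0, 0], [0, 0, 0], [0, 0, 0], [0, 0, 0], [0, 0, 0], [0, 0, 0], [0, 0, 0], [0, 0, 0], [0, 0, 0], [0, 0, 0], [0, 0, 0], [0, 0, 0], [0, 0, 0], [0, 0, 0], [0, 0, 0]]'

```text
time: 3.5
eef_pos: [0.4488, 0.1256, 0.0138]
tcp_rot: [0.666, 0.238, -0.665, 0.239]
contact_force: [-0.6, 0.3, 5.9]
opening: 0.72
```

```bash
python3 go.py 448 126 120 -50.6
python3 - <<'E'
from look import *
a=snap('top','t2.png');b=snap('scene','s2.png')
c=b['img'][140:260,170:330];cv2.imwrite('pics/v2.png',cv2.resize(c,None,fx=4,fy=4)[:,:,::-1])
E
```

```text
t 3.50 pos [0.4488 0.1256 0.0138] jawyaw -50.5 tilt 0.12 open 0.720 F [-0.6326  0.2571  5.9202] q [ 0.0557  0.138   2.2094 -0.0025  0.7932  0.9395]
travel [-0.1062 -0.0006  0.0004]
yaw -50.6 dr [ 0.0011  0.0003 -0.002 ] dq1 0.22
yaw 129.4 dr [-3.1405  0.0032  0.0004] dq1 0.22
```

View pics/v2.png

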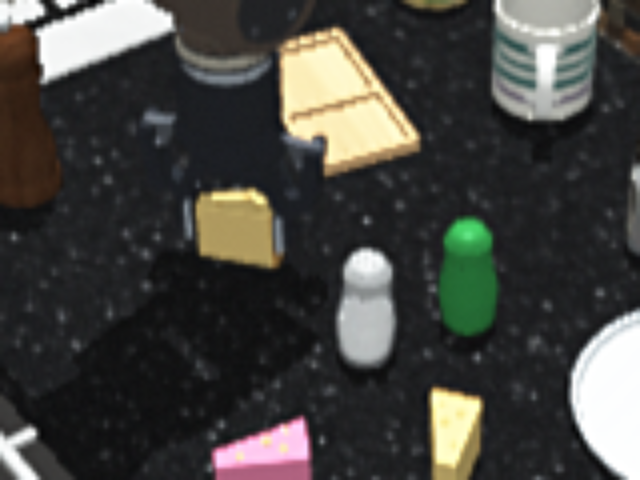

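play_rows --claw '[255, 255, 255, 255, 255, 255]' --travel '[[-0.01, 0, 0], [-0.03, 0, 0], [-0.05, 0, 0], [-0.08, 0, 0], [-0.106, 0, 0], [-0.106, 0, 0]]' --dr '[[0, 0, 0], [0, 0, 0], [0, 0, 0], [0, 0, 0], [0, 0, 0], [0, 0, 0]]'

```text
time: 4.2
eef_pos: [0.4513, 0.126, 0.1239]
tcp_rot: [0.668, 0.237, -0.663, 0.24]
contact_force: [0.6, 0.8, -0.9]
opening: 0.717
```

```bash
python3 go.py 595.7 174.4 80 -12.4
```

```text
t 4.20 pos [0.4513 0.126  0.1239] jawyaw -50.5 tilt 0.54 open 0.717 F [ 0.6478  0.8458 -0.9144] q [ 0.0562 -0.0607  2.1658 -0.0022  1.0273  0.9392]
travel [ 0.0452  0.0541 -0.142 ]
yaw -12.4 dr [-0.6655 -0.0038 -0.0088] dq1 0.23
yaw 167.6 dr [ 2.4761 -0.0113  0.0048] dq1 0.23
```

play_rows --claw '[255, 255, 255, 255, 255, 255, 255, 255, 255, 255]' --travel '[[0, 0.011, -0.028], [0, 0.022, -0.056], [0, 0.033, -0.084], [0.01, 0.044, -0.112], [0.025, 0.054, -0.142], [0.045, 0.054, -0.142], [0.045, 0.054, -0.142], [0.045, 0.054, -0.142], [0.045, 0.054, -0.142], [0.045, 0.054, -0.142]]' --dr '[[-0.14, 0, -0.002], [-0.28, 0, -0.003], [-0.42, 0, -0.005], [-0.56, -0.003, -0.008], [-0.666, -0.004, -0.009], [-0.666, -0.004, -0.009], [-0.666, -0.004, -0.009], [-0.666, -0.004, -0.009], [-0.666, -0.004, -0.009], [-0.666, -0.004, -0.009]]'

```text
time: 5.2
eef_pos: [0.5959, 0.1745, 0.0815]
tcp_rot: [0.551, 0.443, -0.551, 0.444]
contact_force: [-0.1, -0.5, -0.1]
opening: 0.71
```

```bash
python3 go.py 595.7 174.4 20 -12.4
python3 - <<'E'
from look import *
a=snap('top','t3.png');b=snap('scene','s3.png')
import numpy as np
c=np.hstack([b['img'][120:240,170:330],a['img'][150:270,130:290]]);cv2.imwrite('pics/v3.png',cv2.resize(c,None,fx=2.5,fy=2.5)[:,:,::-1])
E
```

```text
t 5.20 pos [0.5959 0.1745 0.0815] jawyaw -12.4 tilt 0.09 open 0.710 F [-0.108  -0.461  -0.0968] q [ 0.1217  0.3289  1.8171 -0.0001  0.9939  0.3377]
travel [ 0.0615 -0.0002  0.0002]
yaw -12.4 dr [ 0.0004 -0.0004 -0.0015] dq1 0.16
yaw 167.6 dr [-3.1411  0.0024 -0.0007] dq1 0.16
```

View pics/v3.png

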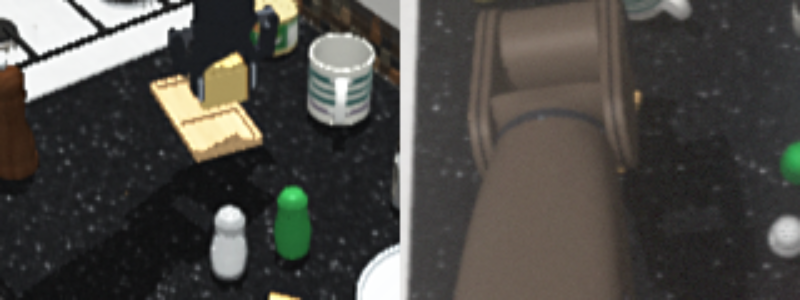

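play_rows --claw '[255, 255, 255, 255, 255, 255, 255, 255]' --travel '[[0.02, 0, 0], [0.035, 0, 0], [0.045, 0, 0], [0.052, 0, 0], [0.057, 0, 0], [0.06, 0, 0], [0.062, 0, 0], [0.062, 0, 0]]' --dr '[[0, 0, 0], [0, 0, 0], [0, 0, 0], [0, 0, 0], [0, 0, 0], [0, 0, 0], [0, 0, 0], [0, 0, 0]]'

```text
time: 6.1
eef_pos: [0.5962, 0.1745, 0.0195]
tcp_rot: [0.551, 0.443, -0.55, 0.444]
contact_force: [-0.1, 0.6, -0.7]
opening: 0.72
```

```bash
python3 go.py 595.7 174.4 18 -12.4
python3 - <<'E'
from look import *
b=snap('scene','s4.png')
c=b['img'][110:200,190:310];cv2.imwrite('pics/v4.png',cv2.resize(c,None,fx=5,fy=5)[:,:,::-1])
E
```

```text
t 6.10 pos [0.5962 0.1745 0.0195] jawyaw -12.4 tilt 0.10 open 0.720 F [-0.1293  0.5672 -0.6807] q [ 0.1217  0.4194  1.8316 -0.0001  0.8888  0.3377]
travel [ 0.0015 -0.0004  0.0002]
yaw -12.4 dr [ 0.0004 -0.0005 -0.0016] dq1 0.16
yaw 167.6 dr [-3.1412  0.0026 -0.0008] dq1 0.16
```

View pics/v4.png

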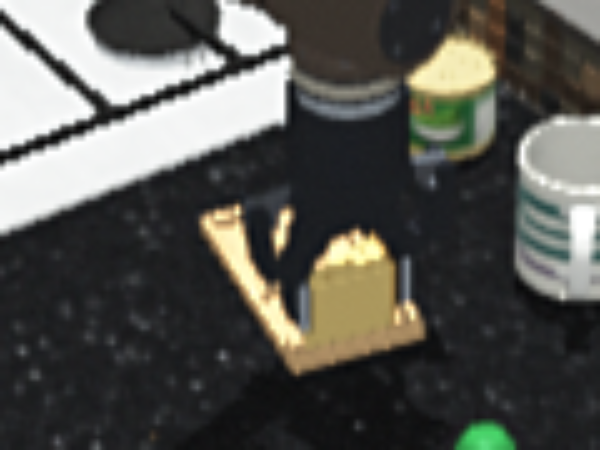

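play_rows --claw '[255, 255, 0, 0, 0, 0, 0, 0, 0, 0, 0, 0, 0]' --travel '[[0.0015, 0, 0], [0.0015, 0, 0], [0.0015, 0, 0], [0.0015, 0, 0], [0.0015, 0, 0], [0.0015, 0, 0], [-0.02, 0, 0], [-0.04, 0, 0], [-0.07, 0, 0], [-0.1, 0, 0], [-0.13, 0, 0], [-0.16, 0, 0], [-0.16, 0, 0]]' --dr '[[0, 0, 0], [0, 0, 0], [0, 0, 0], [0, 0, 0], [0, 0, 0], [0, 0, 0], [0, 0, 0], [0, 0, 0], [0, 0, 0], [0, 0, 0], [0, 0, 0], [0, 0, 0], [0, 0, 0]]'

```text
time: 7.45
eef_pos: [0.599, 0.175, 0.1858]
tcp_rot: [0.555, 0.441, -0.547, 0.446]
contact_force: [0.1, -0.1, 1.4]
opening: 0.998
```

```bash
python3 go.py 442.5 -150.5 170 -144
```

```text
t 7.45 pos [0.599  0.175  0.1858] jawyaw -12.4 tilt 0.73 open 0.998 F [ 0.1274 -0.0989  1.3765] q [ 0.1218  0.2089  1.7555 -0.      1.1645  0.3377]
travel [ 0.0133 -0.0834  0.3515]
yaw -144.0 dr [ 2.2974 -0.0159 -0.0014] dq1 -0.45
yaw 36.0 dr [-0.8442  0.0011 -0.013 ] dq1 -0.45
```

play_rows --claw '[0, 0, 0, 0, 0, 0, 0, 0, 0, 0, 0, 0, 0, 0, 0, 0, 0, 0, 0]' --travel '[[0.013, -0.008, 0.035], [0.013, -0.016, 0.07], [0.013, -0.025, 0.105], [0.013, -0.033, 0.14], [0.013, -0.042, 0.176], [0.013, -0.05, 0.211], [0.013, -0.058, 0.246], [0.013, -0.066, 0.281], [0.013, -0.075, 0.316], [0.013, -0.083, 0.3515], [0.013, -0.083, 0.3515], [0.013, -0.083, 0.3515], [0.013, -0.083, 0.3515], [0.013, -0.083, 0.3515], [0.013, -0.083, 0.3515], [0.013, -0.083, 0.3515], [0.013, -0.083, 0.3515], [0.013, -0.083, 0.3515], [0.013, -0.083, 0.3515]]' --dr '[[0.14, -0.001, 0], [0.28, -0.002, 0], [0.42, -0.003, 0], [0.56, -0.004, 0], [0.7, -0.005, 0], [0.84, -0.006, 0], [0.98, -0.007, 0], [1.12, -0.008, 0], [1.26, -0.009, 0], [1.4, -0.01, 0], [1.54, -0.011, 0], [1.68, -0.012, 0], [1.82, -0.013, 0], [1.96, -0.014, 0], [2.1, -0.015, 0], [2.24, -0.016, -0.001], [2.297, -0.016, -0.001], [2.297, -0.016, -0.001], [2.297, -0.016, -0.001]]'

```text
time: 9.35
eef_pos: [0.4425, -0.1504, 0.1696]
tcp_rot: [-0.63, 0.321, 0.631, 0.32]
contact_force: [-0.1, -0.6, -0.4]
opening: 1.0
```

```bash
python3 go.py 442.5 -150.5 12 -144;python3 - <<'E'
from look import *
import numpy as np
a=snap('top','t5.png');b=snap('scene','s5.png');np.savez('pics/t5.npz',**a);np.savez('pics/s5.npz',**b)
c=np.hstack([b['img'][110:230,190:310],a['img'][150:270,140:260]]);cv2.imwrite('pics/v5.png',cv2.resize(c,None,fx=3,fy=3)[:,:,::-1])
E
```

```text
t 9.35 pos [ 0.4425 -0.1504  0.1696] jawyaw -143.9 tilt 0.05 open 1.000 F [-0.081  -0.5595 -0.4038] q [-0.545  -0.1206  2.1288 -0.0003  1.1343  1.9667]
travel [ 0.1576  0.     -0.0002]
yaw -144.0 dr [ 0.0017  0.0007 -0.0006] dq1 0.22
yaw 36.0 dr [-3.1399  0.0009  0.0011] dq1 0.22
```

View pics/v5.png

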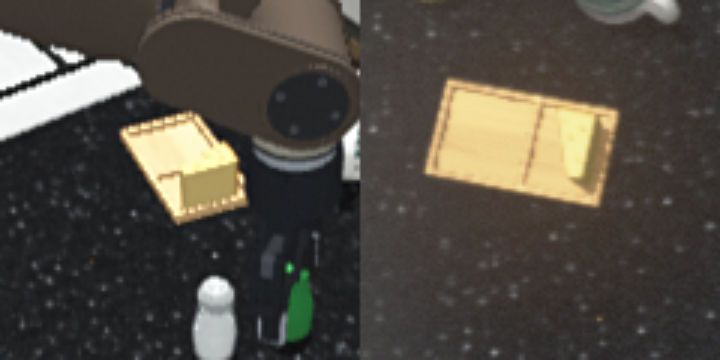

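```bash
cat > wedgein.py <<'E'
import sys
from geo import *
d=np.load(sys.argv[1]);P=cloud(d)
th=np.radians(-12.36);R=np.array([[np.cos(th),-np.sin(th)],[np.sin(th),np.cos(th)]])
q=(P[...,:2]-[.609,.235])@R
m=(abs(q[...,0])<.046)&(abs(q[...,1])<.082)&(P[...,2]>.045)&(P[...,2]<.07)
for mm,s,c in comps(m,40):
    cn=max(cv2.findContours(mm.astype(np.uint8),0,cv2.CHAIN_APPROX_NONE)[0],key=cv2.contourArea)[:,0]
    pts=((cast(d,cn,.055)[:,:2]-[.609,.235])@R*1000).astype(np.float32)
    print(c,s[4],'z',np.median(P[mm][:,2]),cv2.approxPolyN(cv2.convexHull(pts),4,ensure_convex=True)[0].tolist(),pts.min(0),pts.max(0))
E
python3 wedgein.py pics/t5.npz
```

```text
[211.3196 196.1598] 219 z 0.05399331919382133 [[-31.587125778198242, -54.6273193359375], [-28.788618087768555, -69.1870346069336], [31.433149337768555, -69.09497833251953], [31.855199813842773, -32.06867980957031]] [-31.1453 -69.1615] [ 31.6686 -35.1708]
```

play_rows --claw '[0, 0, 0, 0, 0, 0, 0, 0, 255, 255, 255, 255, 255, 255]' --travel '[[0.03, 0, 0], [0.06, 0, 0], [0.09, 0, 0], [0.12, 0, 0], [0.137, 0, 0], [0.15, 0, 0], [0.158, 0, 0], [0.158, 0, 0], [0.158, 0, 0], [0.158, 0, 0], [0.158, 0, 0], [0.158, 0, 0], [0.158, 0, 0], [0.158, 0, 0]]' --dr '[[0, 0, 0], [0, 0, 0], [0, 0, 0], [0, 0, 0], [0, 0, 0], [0, 0, 0], [0, 0, 0], [0, 0, 0], [0, 0, 0], [0, 0, 0], [0, 0, 0], [0, 0, 0], [0, 0, 0], [0, 0, 0]]'

```text
time: 10.85
eef_pos: [0.4438, -0.1512, 0.0133]
tcp_rot: [0.631, -0.321, -0.629, -0.32]
contact_force: [-0.2, 0.6, 5.9]
opening: 0.713
```

```bash
python3 go.py 442.5 -150.5 130 -144;python3 - <<'E'
from look import *
b=snap('scene','s6.png')
c=b['img'][180:300,220:360];cv2.imwrite('pics/v6.png',cv2.resize(c,None,fx=4,fy=4)[:,:,::-1])
E
```

```text
t 10.85 pos [ 0.4438 -0.1512  0.0133] jawyaw -143.9 tilt 0.15 open 0.713 F [-0.2476  0.6431  5.858 ] q [-0.545   0.1439  2.2039 -0.0004  0.7912  1.9672]
travel [-0.1167  0.0006  0.0011]
yaw -144.0 dr [ 0.0014 -0.0025  0.0007] dq1 0.22
yaw 36.0 dr [-3.1402 -0.0011 -0.0039] dq1 0.22
```

View pics/v6.png

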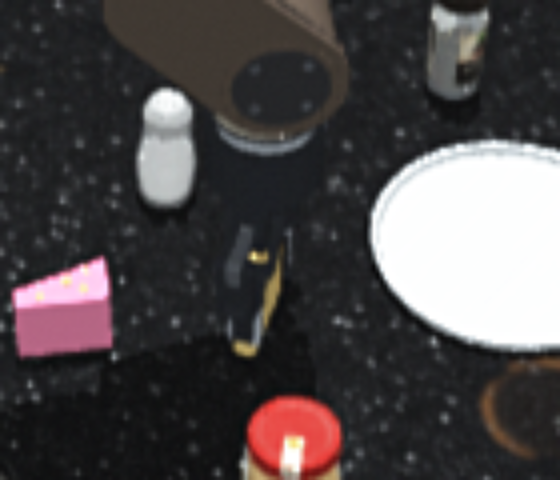

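play_rows --claw '[255, 255, 255, 255, 255, 255, 255]' --travel '[[-0.01, 0, 0], [-0.03, 0, 0], [-0.06, 0, 0], [-0.09, 0, 0], [-0.12, 0, 0], [-0.13, 0, 0], [-0.13, 0, 0]]' --dr '[[0, 0, 0], [0, 0, 0], [0, 0, 0], [0, 0, 0], [0, 0, 0], [0, 0, 0], [0, 0, 0]]'

```text
time: 11.6
eef_pos: [0.4442, -0.1514, 0.1448]
tcp_rot: [0.632, -0.321, -0.628, -0.32]
contact_force: [0.3, 0.9, -1.4]
opening: 0.714
```

```bash
python3 go.py 604.1 212.5 90 -12.4
```

```text
t 11.60 pos [ 0.4442 -0.1514  0.1448] jawyaw -143.9 tilt 0.34 open 0.714 F [ 0.2678  0.8885 -1.4458] q [-0.5449 -0.0873  2.1479 -0.0004  1.075   1.9671]
travel [ 0.0544 -0.3434  0.2002]
yaw -12.4 dr [-2.2954 -0.0052 -0.0054] dq1 0.88
yaw 167.6 dr [ 0.8461 -0.0044  0.0043] dq1 0.88
```

play_rows --claw '[255, 255, 255, 255, 255, 255, 255, 255, 255, 255, 255, 255, 255, 255, 255, 255, 255, 255, 255, 255]' --travel '[[0, -0.025, 0.014], [0, -0.05, 0.029], [0, -0.075, 0.043], [0, -0.1, 0.057], [0, -0.125, 0.071], [0, -0.15, 0.086], [0, -0.17, 0.1], [0, -0.195, 0.114], [0, -0.22, 0.129], [0, -0.245, 0.143], [0, -0.27, 0.157], [0, -0.295, 0.171], [0, -0.32, 0.186], [0, -0.343, 0.2], [0, -0.343, 0.2], [0, -0.343, 0.2], [0.02, -0.343, 0.2], [0.04, -0.3434, 0.2002], [0.054, -0.3434, 0.2002], [0.054, -0.3434, 0.2002]]' --dr '[[-0.14, 0, 0], [-0.28, 0, 0], [-0.42, 0, 0], [-0.56, 0, 0], [-0.7, 0, 0], [-0.84, 0, 0], [-0.98, -0.001, -0.001], [-1.12, -0.001, -0.001], [-1.26, -0.002, -0.002], [-1.4, -0.002, -0.002], [-1.54, -0.003, -0.003], [-1.68, -0.003, -0.003], [-1.82, -0.004, -0.004], [-1.96, -0.004, -0.004], [-2.1, -0.005, -0.005], [-2.24, -0.005, -0.005], [-2.295, -0.005, -0.005], [-2.295, -0.005, -0.005], [-2.295, -0.005, -0.005], [-2.295, -0.005, -0.005]]'

```text
time: 13.6
eef_pos: [0.6009, 0.2118, 0.0852]
tcp_rot: [-0.548, -0.444, 0.554, -0.441]
contact_force: [0.2, -0.0, -1.7]
opening: 0.716
```

```bash
python3 go.py 604.1 212.5 18.5 -12.4;python3 - <<'E'
from look import *
b=snap('scene','s7.png')
c=b['img'][100:220,190:330];cv2.imwrite('pics/v7.png',cv2.resize(c,None,fx=4,fy=4)[:,:,::-1])
E
```

```text
t 13.60 pos [0.6009 0.2118 0.0852] jawyaw -12.4 tilt 0.51 open 0.716 F [ 0.2406 -0.0259 -1.712 ] q [ 0.18    0.3607  1.7673 -0.0004  1.0224  0.3973]
travel [ 0.0667  0.0035 -0.0016]
yaw -12.4 dr [-0.0006  0.0037  0.0081] dq1 0.16
yaw 167.6 dr [ 3.1409  0.0127 -0.0059] dq1 0.16
```

View pics/v7.png

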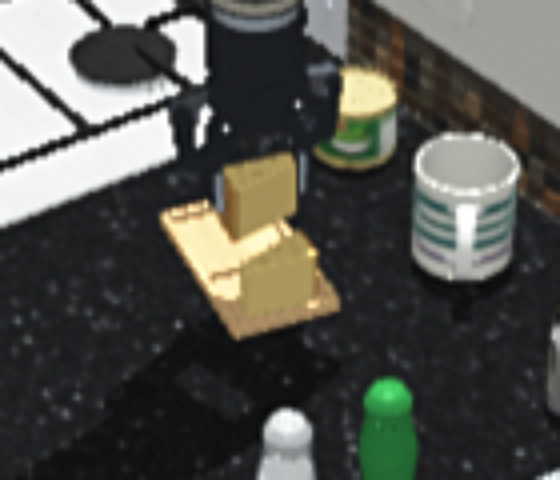

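Held wedge is above the box behind wedge A (scene ≈(255,150)), slanting faces facing. Lowering.

play_rows --claw '[255, 255, 255, 255, 255, 255, 255, 255, 255]' --travel '[[0.01, 0.0035, -0.0016], [0.02, 0.0035, -0.0016], [0.03, 0.0035, -0.0016], [0.04, 0.0035, -0.0016], [0.05, 0.0035, -0.0016], [0.057, 0.0035, -0.0016], [0.063, 0.0035, -0.0016], [0.066, 0.0035, -0.0016], [0.066, 0.0035, -0.0016]]' --dr '[[0, 0.0037, 0.008], [0, 0.0037, 0.008], [0, 0.0037, 0.008], [0, 0.0037, 0.008], [0, 0.0037, 0.008], [0, 0.0037, 0.008], [0, 0.0037, 0.008], [0, 0.0037, 0.008], [0, 0.0037, 0.008]]'

```text
time: 14.55
eef_pos: [0.6056, 0.2128, 0.0209]
tcp_rot: [0.552, 0.442, -0.55, 0.443]
contact_force: [-0.9, -0.2, -0.7]
opening: 0.72
```

```bash
python3 go.py 604.1 212.5 18 -12.4;python3 - <<'E'
from look import *
b=snap('scene','s8.png')
c=b['img'][100:220,190:330];cv2.imwrite('pics/v8.png',cv2.resize(c,None,fx=4,fy=4)[:,:,::-1])
E
```

```text
t 14.55 pos [0.6056 0.2128 0.0209] jawyaw -12.4 tilt 0.17 open 0.720 F [-0.879  -0.2007 -0.6745] q [ 0.18    0.454   1.7789 -0.      0.9058  0.3971]
travel [ 0.0029 -0.0014  0.0006]
yaw -12.4 dr [-0.0006 -0.0011 -0.0027] dq1 0.16
yaw 167.6 dr [ 3.141  -0.0042  0.0017] dq1 0.16
```

View pics/v8.png

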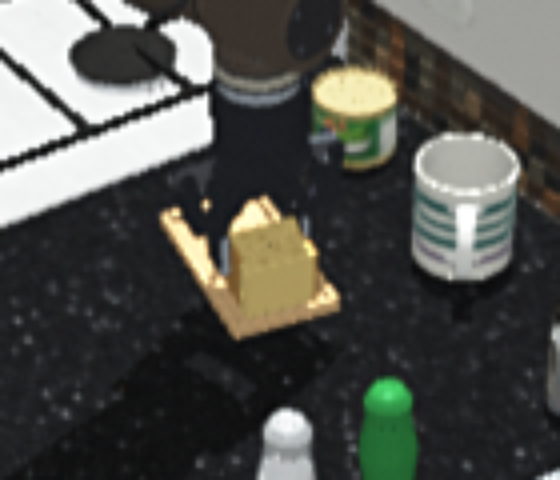

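Looks seated beside A. Small settle, release, rise.

play_rows --claw '[255, 255, 255, 0, 0, 0, 0, 0, 0, 0, 0, 0, 0, 0]' --travel '[[0.003, -0.0014, 0], [0.003, -0.0014, 0], [0.003, -0.0014, 0], [0.003, -0.0014, 0], [0.003, -0.0014, 0], [0.003, -0.0014, 0], [0.003, -0.0014, 0], [-0.02, 0, 0], [-0.04, 0, 0], [-0.07, 0, 0], [-0.1, 0, 0], [-0.13, 0, 0], [-0.16, 0, 0], [-0.16, 0, 0]]' --dr '[[0, 0, 0], [0, 0, 0], [0, 0, 0], [0, 0, 0], [0, 0, 0], [0, 0, 0], [0, 0, 0], [0, 0, 0], [0, 0, 0], [0, 0, 0], [0, 0, 0], [0, 0, 0], [0, 0, 0], [0, 0, 0]]'

```text
time: 16.0
eef_pos: [0.6084, 0.2134, 0.1878]
tcp_rot: [0.556, 0.44, -0.547, 0.445]
contact_force: [1.0, -0.1, 0.5]
opening: 1.001
```

```bash
python3 go.py 358.5 -292.7 180 -12.4
python3 - <<'E'
from geo import *
# honey body orientation
for n in('top','scene'):
    d=np.load(f'pics/{n}0.npz');P=cloud(d)
    m=(np.hypot(P[...,0]-.3585,P[...,1]+.2925)<.05)&(P[...,2]>.03)&(P[...,2]<.07)
    q=P[m][:,:2]-[.3585,-.2925]
    a=np.degrees(np.arctan2(q[:,1],q[:,0]));r=np.linalg.norm(q,axis=1)
    for k in range(-180,180,15):
        s=(a>=k)&(a<k+15)
        if s.sum()>3: print(n,k,s.sum(),'%.4f'%np.median(r[s]),end='; ')
    print()
    c=d['img'][250:310,360:420] if n=='top' else d['img'][270:330,265:325]
    cv2.imwrite(f'pics/h{n}.png',cv2.resize(c,None,fx=7,fy=7,interpolation=cv2.INTER_CUBIC)[:,:,::-1])
a=np.hstack([cv2.imread('pics/htop.png'),cv2.imread('pics/hscene.png')]);cv2.imwrite('pics/h.png',cv2.resize(a,(800,400)))
E
```

```text
t 16.00 pos [0.6084 0.2134 0.1878] jawyaw -12.4 tilt 0.83 open 1.001 F [ 0.9814 -0.0737  0.5384] q [0.1802 0.2499 1.7028 0.     1.1743 0.3971]
travel [ 0.0029 -0.1351  0.548 ]
yaw -12.4 dr [-0.0005 -0.0056 -0.0134] dq1 -0.86
yaw 167.6 dr [ 3.141  -0.0211  0.0089] dq1 -0.86
top 0 8 0.0300; top 30 7 0.0277; top 45 11 0.0286; top 60 15 0.0292; top 75 15 0.0274; top 90 9 0.0272; top 105 15 0.0285; top 120 10 0.0289; top 135 8 0.0271; top 165 5 0.0283; 
scene -180 33 0.0284; scene -165 33 0.0265; scene -150 27 0.0265; scene -135 36 0.0274; scene -120 36 0.0296; scene -105 19 0.0280; scene -90 24 0.0273; scene -75 23 0.0293; scene -60 7 0.0297; scene 135 6 0.0272; scene 150 10 0.0263; scene 165 10 0.0272;
```

View pics/h.png

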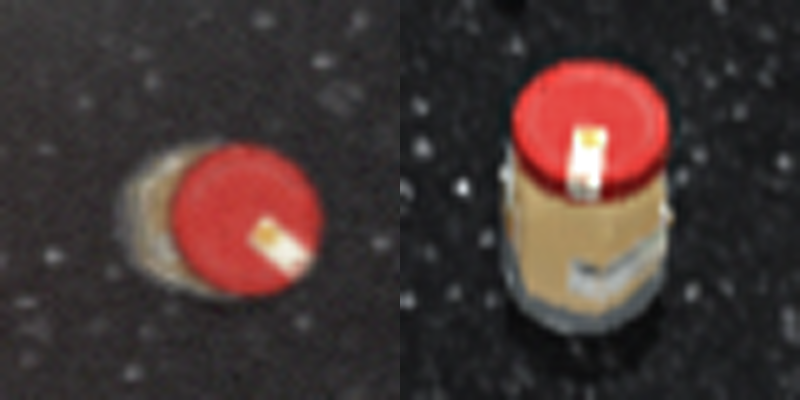

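```bash
python3 go.py 358.5 -292.7 180 23 | tail -2
python3 - <<'E'
from look import *
import numpy as np
a=snap('top','t9.png');np.savez('pics/t9.npz',**a)
E
```

```text
yaw 23.0 dr [-0.6184 -0.0013 -0.0147] dq1 -0.86
yaw 203.0 dr [ 2.5231 -0.0192  0.0017] dq1 -0.86
```

play_rows --claw '[0, 0, 0, 0, 0, 0, 0, 0, 0, 0, 0, 0, 0, 0, 0, 0, 0, 0]' --travel '[[0, -0.01, 0.039], [0, -0.019, 0.078], [0, -0.029, 0.117], [0, -0.039, 0.157], [0, -0.048, 0.196], [0, -0.058, 0.235], [0, -0.068, 0.274], [0, -0.077, 0.313], [0, -0.087, 0.352], [0, -0.097, 0.391], [0.001, -0.106, 0.431], [0.002, -0.116, 0.47], [0.003, -0.126, 0.509], [0.003, -0.135, 0.548], [0.003, -0.135, 0.548], [0.003, -0.135, 0.548], [0.003, -0.135, 0.548], [0.003, -0.135, 0.548]]' --dr '[[-0.05, 0, -0.001], [-0.1, 0, -0.003], [-0.15, 0, -0.005], [-0.2, 0, -0.006], [-0.25, 0, -0.008], [-0.3, 0, -0.009], [-0.35, 0, -0.01], [-0.4, 0, -0.012], [-0.45, 0, -0.013], [-0.5, -0.001, -0.0147], [-0.55, -0.001, -0.0147], [-0.6, -0.001, -0.0147], [-0.618, -0.001, -0.0147], [-0.618, -0.001, -0.0147], [-0.618, -0.001, -0.0147], [-0.618, -0.001, -0.0147], [-0.618, -0.001, -0.0147], [-0.618, -0.001, -0.0147]]'

```text
time: 17.85
eef_pos: [0.3575, -0.2917, 0.1778]
tcp_rot: [0.389, 0.591, -0.391, 0.588]
contact_force: [0.1, -0.5, 0.1]
opening: 1.0
```

```bash
python3 go.py 358.5 -292.7 35 23
python3 - <<'E'
from look import *
import numpy as np
a=snap('top','t10.png');np.savez('pics/t10.npz',**a);b=snap('scene','s10.png')
c=np.hstack([b['img'][110:230,190:310],a['img'][150:270,140:260]]);cv2.imwrite('pics/v10.png',cv2.resize(c,None,fx=3,fy=3)[:,:,::-1])
E
python3 wedgein.py pics/t10.npz
```

```text
t 17.85 pos [ 0.3575 -0.2917  0.1778] jawyaw 23.1 tilt 0.29 open 1.000 F [ 0.134  -0.4559  0.0913] q [-0.9028 -0.1434  2.1329 -0.004   1.1555 -1.304 ]
travel [0.1428 0.0012 0.0016]
yaw 23.0 dr [ 0.0014 -0.0024  0.0045] dq1 0.22
yaw 203.0 dr [-3.1402 -0.007  -0.0038] dq1 0.22
[206.5698 197.2162] 444 z 0.05439931113322549 [[-32.18635177612305, -16.981401443481445], [-31.767620086669922, -70.13383483886719], [31.647153854370117, -68.70462036132812], [30.56321907043457, -18.00060272216797]] [-32.0213 -70.0629] [ 31.1572 -17.2815]
```

View pics/v10.png

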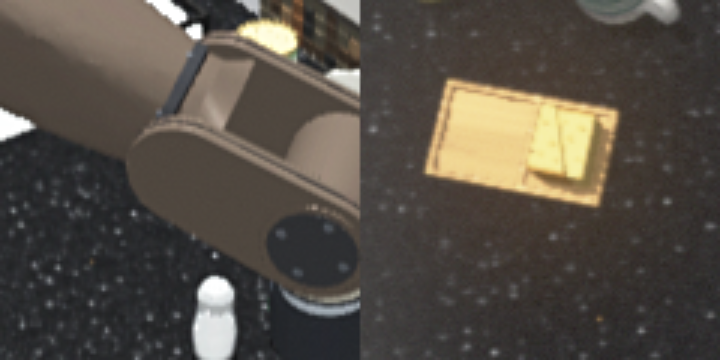

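play_rows --claw '[0, 0, 0, 0, 0, 0, 0, 0, 255, 255, 255, 255, 255, 255, 255]' --travel '[[0.03, 0.0012, 0.0016], [0.06, 0.0012, 0.0016], [0.09, 0.0012, 0.0016], [0.115, 0.0012, 0.0016], [0.13, 0.0012, 0.0016], [0.14, 0.0012, 0.0016], [0.143, 0.0012, 0.0016], [0.143, 0.0012, 0.0016], [0.143, 0.0012, 0.0016], [0.143, 0.0012, 0.0016], [0.143, 0.0012, 0.0016], [0.143, 0.0012, 0.0016], [0.143, 0.0012, 0.0016], [0.143, 0.0012, 0.0016], [0.143, 0.0012, 0.0016]]' --dr '[[0, -0.0024, 0.0045], [0, -0.0024, 0.0045], [0, -0.0024, 0.0045], [0, -0.0024, 0.0045], [0, -0.0024, 0.0045], [0, -0.0024, 0.0045], [0, -0.0024, 0.0045], [0, -0.0024, 0.0045], [0, -0.0024, 0.0045], [0, -0.0024, 0.0045], [0, -0.0024, 0.0045], [0, -0.0024, 0.0045], [0, -0.0024, 0.0045], [0, -0.0024, 0.0045], [0, -0.0024, 0.0045]]' --force 60

```text
time: 19.45
eef_pos: [0.3598, -0.2939, 0.037]
tcp_rot: [0.39, 0.589, -0.39, 0.591]
contact_force: [0.0, 1.0, 5.5]
opening: 0.651
```

```bash
python3 go.py 358.5 -292.7 130 23
python3 - <<'E'
from look import *
b=snap('scene','s11.png')
c=b['img'][220:340,230:370];cv2.imwrite('pics/v11.png',cv2.resize(c,None,fx=4,fy=4)[:,:,::-1])
E
```

```text
t 19.45 pos [ 0.3598 -0.2939  0.037 ] jawyaw 23.1 tilt 0.21 open 0.651 F [0.0471 1.0401 5.4839] q [-0.9042  0.0859  2.2107  0.0007  0.8414 -1.3075]
travel [-0.093  -0.0006 -0.0013]
yaw 23.0 dr [ 0.0014  0.0033 -0.0014] dq1 0.22
yaw 203.0 dr [-3.1402  0.0023  0.0052] dq1 0.22
```

View pics/v11.png

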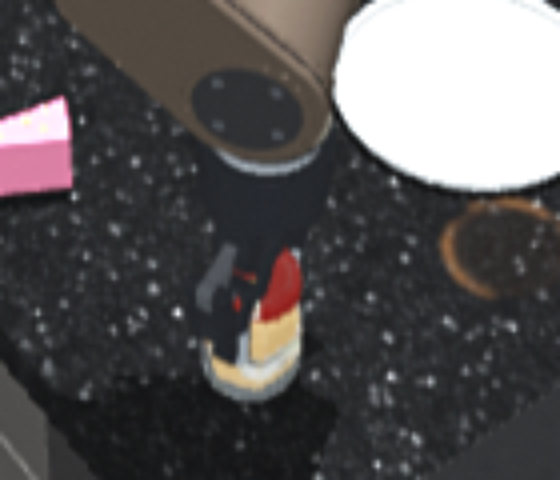

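play_rows --claw '[255, 255, 255, 255, 255, 255, 255, 255]' --travel '[[-0.005, 0, 0], [-0.02, 0, 0], [-0.04, 0, 0], [-0.07, 0, 0], [-0.1, 0, 0], [-0.13, 0, 0], [-0.135, 0, 0], [-0.135, 0, 0]]' --dr '[[0, 0, 0], [0, 0, 0], [0, 0, 0], [0, 0, 0], [0, 0, 0], [0, 0, 0], [0, 0, 0], [0, 0, 0]]'

```text
time: 20.3
eef_pos: [0.3595, -0.2939, 0.1725]
tcp_rot: [0.389, 0.588, -0.39, 0.592]
contact_force: [0.8, -0.7, -3.1]
opening: 0.651
```

```bash
python3 go.py 616.7 270.2 110 -12.4
```

```text
t 20.30 pos [ 0.3595 -0.2939  0.1725] jawyaw 23.1 tilt 0.33 open 0.651 F [ 0.8116 -0.6753 -3.137 ] q [-0.9045 -0.1358  2.1367  0.0004  1.135  -1.3075]
travel [ 0.0611  0.4576 -0.4184]
yaw -12.4 dr [ 0.6192  0.0046 -0.0035] dq1 1.32
yaw 167.6 dr [-2.5224  0.0045  0.006 ] dq1 1.32
```

play_rows --claw '[255, 255, 255, 255, 255, 255, 255, 255, 255, 255, 255, 255, 255, 255, 255, 255, 255, 255, 255, 255]' --travel '[[0, 0.014, -0.013], [0, 0.042, -0.038], [0, 0.072, -0.066], [0, 0.104, -0.095], [0, 0.137, -0.125], [0, 0.17, -0.155], [0, 0.203, -0.186], [0, 0.236, -0.216], [0, 0.269, -0.246], [0, 0.302, -0.276], [0, 0.335, -0.306], [0, 0.368, -0.336], [0, 0.4, -0.366], [0, 0.43, -0.393], [0.01, 0.45, -0.411], [0.025, 0.4576, -0.4184], [0.04, 0.4576, -0.4184], [0.055, 0.4576, -0.4184], [0.061, 0.4576, -0.4184], [0.061, 0.4576, -0.4184]]' --dr '[[0.02, 0, 0], [0.06, 0, 0], [0.1, 0, 0], [0.14, 0.001, 0], [0.18, 0.001, 0], [0.22, 0.001, 0], [0.26, 0.002, -0.001], [0.3, 0.002, -0.001], [0.34, 0.002, -0.001], [0.38, 0.003, -0.002], [0.42, 0.003, -0.002], [0.46, 0.003, -0.002], [0.5, 0.004, -0.003], [0.54, 0.004, -0.003], [0.58, 0.004, -0.003], [0.61, 0.0046, -0.0035], [0.619, 0.0046, -0.0035], [0.619, 0.0046, -0.0035], [0.619, 0.0046, -0.0035], [0.619, 0.0046, -0.0035]]'

```text
time: 22.3
eef_pos: [0.6153, 0.2688, 0.1076]
tcp_rot: [-0.55, -0.443, 0.553, -0.442]
contact_force: [0.5, -0.2, -2.6]
opening: 0.66
```

```bash
python3 go.py 616.7 270.2 43 -12.4
python3 - <<'E'
from look import *
b=snap('scene','s12.png')
c=b['img'][80:220,170:330];cv2.imwrite('pics/v12.png',cv2.resize(c,None,fx=4,fy=4)[:,:,::-1])
E
```

```text
t 22.30 pos [0.6153 0.2688 0.1076] jawyaw -12.4 tilt 0.25 open 0.660 F [ 0.4931 -0.2297 -2.6125] q [ 0.2611  0.3985  1.6705 -0.0002  1.077   0.4783]
travel [ 0.0646  0.0013 -0.0018]
yaw -12.4 dr [-0.0007  0.0022  0.0039] dq1 0.15
yaw 167.6 dr [ 3.1409  0.0061 -0.0034] dq1 0.15
```

View pics/v12.png

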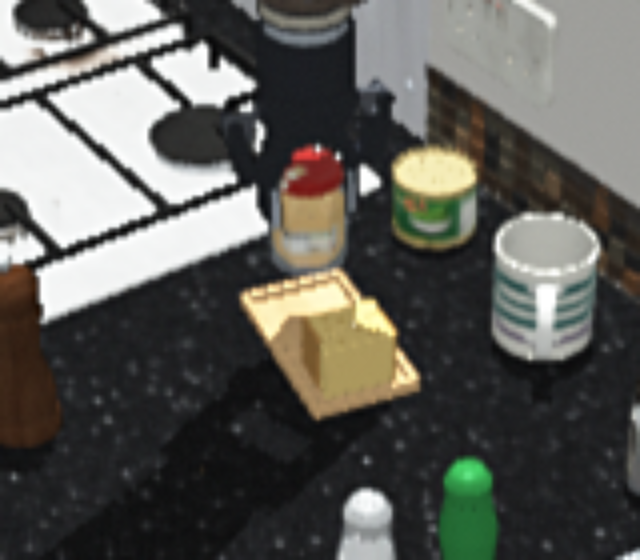

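play_rows --claw '[255, 255, 255, 255, 255, 255, 255, 255, 255, 255]' --travel '[[0.01, 0.0013, -0.0018], [0.022, 0.0013, -0.0018], [0.034, 0.0013, -0.0018], [0.044, 0.0013, -0.0018], [0.052, 0.0013, -0.0018], [0.058, 0.0013, -0.0018], [0.062, 0.0013, -0.0018], [0.065, 0.0013, -0.0018], [0.066, 0.0013, -0.0018], [0.066, 0.0013, -0.0018]]' --dr '[[0, 0.0022, 0.0039], [0, 0.0022, 0.0039], [0, 0.0022, 0.0039], [0, 0.0022, 0.0039], [0, 0.0022, 0.0039], [0, 0.0022, 0.0039], [0, 0.0022, 0.0039], [0, 0.0022, 0.0039], [0, 0.0022, 0.0039], [0, 0.0022, 0.0039]]'

```text
time: 23.35
eef_pos: [0.618, 0.2707, 0.0435]
tcp_rot: [0.552, 0.442, -0.55, 0.443]
contact_force: [-1.2, 0.2, -2.4]
opening: 0.652
```

```bash
python3 go.py 616.7 270.2 41 -12.4
```

```text
t 23.35 pos [0.618  0.2707 0.0435] jawyaw -12.4 tilt 0.19 open 0.652 F [-1.2383  0.1636 -2.3996] q [0.2627 0.4818 1.6886 0.0001 0.9679 0.4797]
travel [ 0.0025 -0.0012  0.0008]
yaw -12.4 dr [-0.0007 -0.0015 -0.0029] dq1 0.15
yaw 167.6 dr [ 3.1409 -0.0045  0.0024] dq1 0.15
```

play_rows --claw '[255, 255, 255, 0, 0, 0, 0, 0, 0, 0, 0, 0, 0, 0, 0]' --travel '[[0.002, -0.001, 0.001], [0.003, -0.001, 0.001], [0.003, -0.001, 0.001], [0.003, -0.001, 0.001], [0.003, -0.001, 0.001], [0.003, -0.001, 0.001], [0.003, -0.001, 0.001], [-0.01, 0, 0], [-0.03, 0, 0], [-0.05, 0, 0], [-0.08, 0, 0], [-0.11, 0, 0], [-0.14, 0, 0], [-0.16, 0, 0], [-0.16, 0, 0]]' --dr '[[0, 0, 0], [0, 0, 0], [0, 0, 0], [0, 0, 0], [0, 0, 0], [0, 0, 0], [0, 0, 0], [0, 0, 0], [0, 0, 0], [0, 0, 0], [0, 0, 0], [0, 0, 0], [0, 0, 0], [0, 0, 0], [0, 0, 0]]'

```text
time: 24.85
eef_pos: [0.6199, 0.2713, 0.2095]
tcp_rot: [0.555, 0.441, -0.547, 0.445]
contact_force: [0.9, 1.1, -0.0]
opening: 1.002
```

```bash
python3 go.py 468 -15 180 -100
python3 - <<'E'
from look import *
b=snap('scene','s13.png')
c=b['img'][80:220,170:330];cv2.imwrite('pics/v13.png',cv2.resize(c,None,fx=4,fy=4)[:,:,::-1])
E
```

```text
t 24.85 pos [0.6199 0.2713 0.2095] jawyaw -12.4 tilt 0.74 open 1.002 F [ 0.9032  1.088  -0.0114] q [0.2628 0.2999 1.6005 0.0001 1.2283 0.4797]
travel [ 0.0266 -0.087   0.3124]
yaw -100.0 dr [ 1.5284 -0.0135 -0.0045] dq1 -0.29
yaw 80.0 dr [-1.6132  0.0045 -0.0137] dq1 -0.29
```

View pics/v13.png

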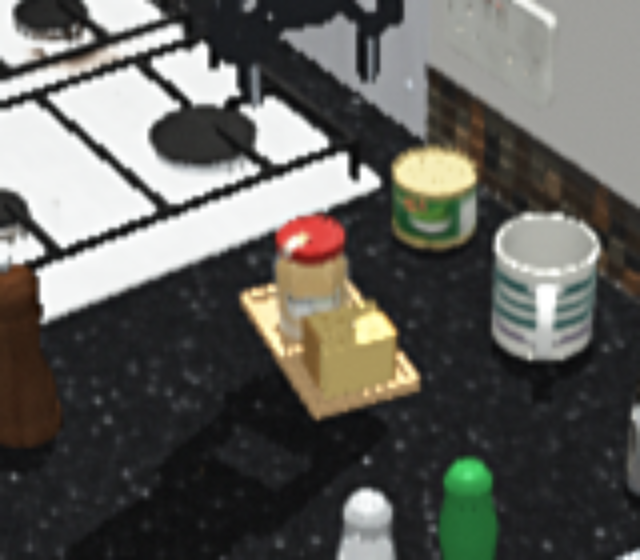

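play_rows --claw '[0, 0, 0, 0, 0, 0, 0, 0, 0, 0, 0, 0, 0, 0, 0]' --travel '[[0.026, -0.009, 0.031], [0.026, -0.018, 0.063], [0.026, -0.026, 0.094], [0.026, -0.035, 0.125], [0.026, -0.044, 0.156], [0.026, -0.052, 0.188], [0.026, -0.061, 0.219], [0.026, -0.07, 0.25], [0.026, -0.079, 0.282], [0.0266, -0.087, 0.3124], [0.0266, -0.087, 0.3124], [0.0266, -0.087, 0.3124], [0.0266, -0.087, 0.3124], [0.0266, -0.087, 0.3124], [0.0266, -0.087, 0.3124]]' --dr '[[0.13, -0.001, 0], [0.26, -0.002, -0.001], [0.39, -0.003, -0.001], [0.52, -0.004, -0.002], [0.65, -0.005, -0.002], [0.78, -0.006, -0.003], [0.91, -0.007, -0.003], [1.04, -0.008, -0.004], [1.17, -0.009, -0.004], [1.3, -0.011, -0.004], [1.43, -0.012, -0.0045], [1.528, -0.0135, -0.0045], [1.528, -0.0135, -0.0045], [1.528, -0.0135, -0.0045], [1.528, -0.0135, -0.0045]]'

```text
time: 26.4
eef_pos: [0.4663, -0.0151, 0.1773]
tcp_rot: [-0.703, 0.061, 0.706, 0.06]
contact_force: [-0.8, 0.1, -0.3]
opening: 0.998
```

```bash
python3 go.py 468 -15 30 -100
python3 - <<'E'
from look import *
from geo import *
a=snap('top','t14.png');b=snap('scene','s14.png')
for d in(a,b):
    P=cloud(d)
    th=np.radians(-12.36);R=np.array([[np.cos(th),-np.sin(th)],[np.sin(th),np.cos(th)]])
    m=(np.hypot(P[...,0]-.617,P[...,1]-.27)<.045)&(P[...,2]>.083)&(P[...,2]<.11)
    if m.sum()>50:
        q=(P[m][:,:2]-[.609,.235])@R;print('honey lid in box',cv2.minEnclosingCircle((q*1000).astype(np.float32)),P[m][:,2].max())
c=np.hstack([b['img'][120:260,200:330],a['img'][160:300,150:280]]);cv2.imwrite('pics/v14.png',cv2.resize(c,None,fx=3,fy=3)[:,:,::-1])
E
```

```text
t 26.40 pos [ 0.4663 -0.0151  0.1773] jawyaw -99.9 tilt 0.32 open 0.998 F [-0.7953  0.1106 -0.2856] q [-0.2491 -0.129   2.1213 -0.0024  1.1545  1.4951]
travel [ 0.1473 -0.0006 -0.0024]
yaw -100.0 dr [ 0.0021  0.0053 -0.0018] dq1 0.22
yaw 80.0 dr [-3.1395  0.0028  0.0084] dq1 0.22
honey lid in box ((0.523331344127655, 36.332828521728516), 28.182153701782227) 0.09629512275979346
honey lid in box ((-10.360468864440918, 40.16873550415039), 27.2880859375) 0.09466039936401749
```

View pics/v14.png

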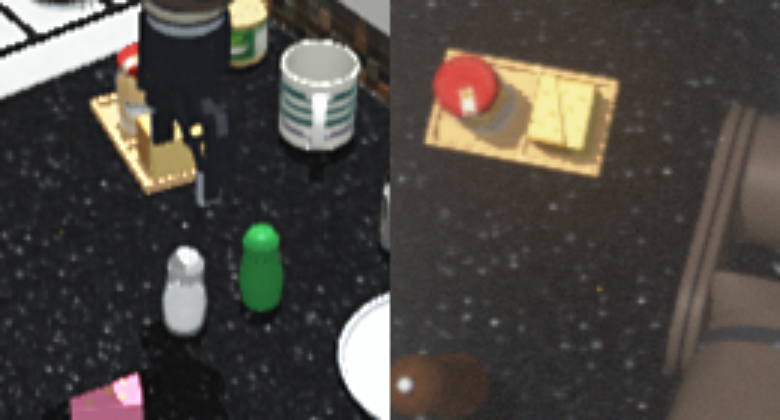

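play_rows --claw '[0, 0, 0, 0, 0, 0, 0, 0, 255, 255, 255, 255, 255, 255, 255]' --travel '[[0.03, 0, -0.0024], [0.06, 0, -0.0024], [0.09, 0, -0.0024], [0.115, 0, -0.0024], [0.132, 0, -0.0024], [0.143, 0, -0.0024], [0.147, 0, -0.0024], [0.147, 0, -0.0024], [0.147, 0, -0.0024], [0.147, 0, -0.0024], [0.147, 0, -0.0024], [0.147, 0, -0.0024], [0.147, 0, -0.0024], [0.147, 0, -0.0024], [0.147, 0, -0.0024]]' --dr '[[0, 0.005, -0.002], [0, 0.005, -0.002], [0, 0.005, -0.002], [0, 0.005, -0.002], [0, 0.005, -0.002], [0, 0.005, -0.002], [0, 0.005, -0.002], [0, 0.005, -0.002], [0, 0.005, -0.002], [0, 0.005, -0.002], [0, 0.005, -0.002], [0, 0.005, -0.002], [0, 0.005, -0.002], [0, 0.005, -0.002], [0, 0.005, -0.002]]' --force 40

```text
time: 28.0
eef_pos: [0.4693, -0.016, 0.0319]
tcp_rot: [0.705, -0.061, -0.704, -0.061]
contact_force: [-1.3, -0.5, 6.3]
opening: 0.457
```

```bash
python3 go.py 468 -15 30 -100
python3 - <<'E'
from look import *
b=snap('scene','s15.png')
c=b['img'][160:270,200:330];cv2.imwrite('pics/v15.png',cv2.resize(c,None,fx=4,fy=4)[:,:,::-1])
E
```

```text
t 28.00 pos [ 0.4693 -0.016   0.0319] jawyaw -99.9 tilt 0.15 open 0.457 F [-1.3003 -0.496   6.2804] q [-0.2506  0.1073  2.1994  0.0001  0.8322  1.4929]
travel [ 0.0019 -0.0007  0.0015]
yaw -100.0 dr [ 0.0017 -0.0026 -0.0001] dq1 0.22
yaw 80.0 dr [-3.1399  0.0002 -0.0041] dq1 0.22
```

View pics/v15.png

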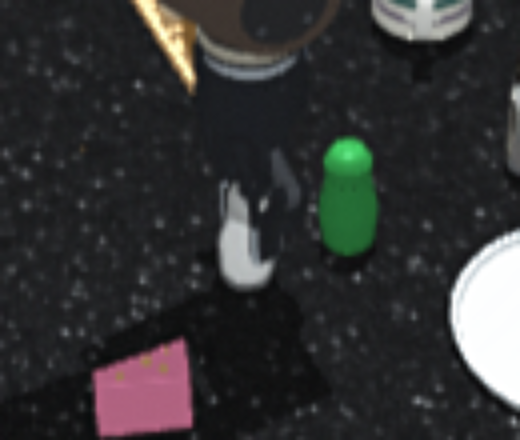

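play_rows --claw '[255, 255, 255, 255, 255, 255, 255, 255]' --travel '[[-0.005, 0, 0], [-0.02, 0, 0], [-0.04, 0, 0], [-0.07, 0, 0], [-0.1, 0, 0], [-0.12, 0, 0], [-0.12, 0, 0], [-0.12, 0, 0]]' --dr '[[0, 0, 0], [0, 0, 0], [0, 0, 0], [0, 0, 0], [0, 0, 0], [0, 0, 0], [0, 0, 0], [0, 0, 0]]'

```text
time: 28.85
eef_pos: [0.4685, -0.0158, 0.1513]
tcp_rot: [0.705, -0.061, -0.704, -0.061]
contact_force: [-0.4, 0.6, -1.8]
opening: 0.454
```

```bash
python3 go.py 627 -167 95 -100
```

```text
t 28.85 pos [ 0.4685 -0.0158  0.1513] jawyaw -99.9 tilt 0.12 open 0.454 F [-0.3751  0.5753 -1.8395] q [-0.2507 -0.0952  2.1421  0.0001  1.0925  1.4929]
travel [ 0.0567  0.1217 -0.182 ]
yaw -100.0 dr [ 0.0017 -0.0022 -0.0001] dq1 -0.01
yaw 80.0 dr [-3.1399  0.0001 -0.0034] dq1 -0.01
```

play_rows --claw '[255, 255, 255, 255, 255, 255, 255, 255, 255, 255, 255, 255, 255]' --travel '[[0, 0.01, -0.015], [0, 0.028, -0.041], [0, 0.046, -0.068], [0, 0.064, -0.095], [0, 0.082, -0.122], [0, 0.1, -0.15], [0, 0.115, -0.172], [0.01, 0.1217, -0.182], [0.025, 0.1217, -0.182], [0.04, 0.1217, -0.182], [0.052, 0.1217, -0.182], [0.057, 0.1217, -0.182], [0.057, 0.1217, -0.182]]' --dr '[[0, -0.002, 0], [0, -0.002, 0], [0, -0.002, 0], [0, -0.002, 0], [0, -0.002, 0], [0, -0.002, 0], [0, -0.002, 0], [0, -0.002, 0], [0, -0.002, 0], [0, -0.002, 0], [0, -0.002, 0], [0, -0.002, 0], [0, -0.002, 0]]'

```text
time: 30.15
eef_pos: [0.6258, -0.1661, 0.093]
tcp_rot: [-0.704, 0.061, 0.705, 0.061]
contact_force: [-1.2, 0.4, -0.8]
opening: 0.456
```

```bash
python3 go.py 627 -167 36 -100
python3 - <<'E'
from look import *
from geo import *
b=snap('scene','s16.png')
c=b['img'][150:280,260:420];cv2.imwrite('pics/v16.png',cv2.resize(c,None,fx=4,fy=4)[:,:,::-1])
P=cloud(b);m=(np.hypot(P[...,0]-.627,P[...,1]+.167)<.05)
h=cv2.cvtColor(b['img'],cv2.COLOR_RGB2HSV);m2=m&(P[...,2]>.03)&(h[...,2]>120);q=P[m2];print(len(q),q[:,2].min(),q[:,2].max())
E
```

```text
t 30.15 pos [ 0.6258 -0.1661  0.093 ] jawyaw -99.9 tilt 0.16 open 0.456 F [-1.2484  0.445  -0.7717] q [-0.4158  0.368   1.7413 -0.      1.0351  1.3272]
travel [ 0.057   0.0008 -0.0014]
yaw -100.0 dr [0.0023 0.0027 0.0007] dq1 0.16
yaw 80.0 dr [-3.1393 -0.001   0.0042] dq1 0.16
465 0.058093550041041886 0.37975648466241607
```

View pics/v16.png

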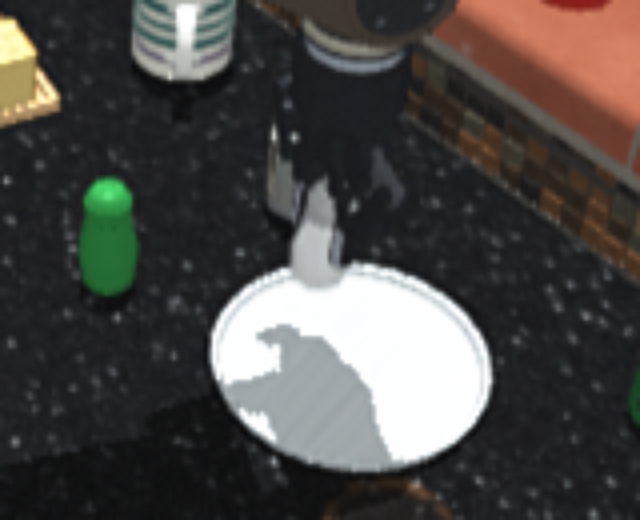

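play_rows --claw '[255, 255, 255, 255, 255, 255, 255, 255, 255, 255, 0, 0, 0, 0]' --travel '[[0.01, 0.0008, -0.0014], [0.02, 0.0008, -0.0014], [0.03, 0.0008, -0.0014], [0.04, 0.0008, -0.0014], [0.047, 0.0008, -0.0014], [0.052, 0.0008, -0.0014], [0.055, 0.0008, -0.0014], [0.057, 0.0008, -0.0014], [0.0585, 0.0008, -0.0014], [0.0585, 0.0008, -0.0014], [0.0585, 0.0008, -0.0014], [0.0585, 0.0008, -0.0014], [0.0585, 0.0008, -0.0014], [0.0585, 0.0008, -0.0014]]' --dr '[[0, 0.0027, 0], [0, 0.0027, 0], [0, 0.0027, 0], [0, 0.0027, 0], [0, 0.0027, 0], [0, 0.0027, 0], [0, 0.0027, 0], [0, 0.0027, 0], [0, 0.0027, 0], [0, 0.0027, 0], [0, 0.0027, 0], [0, 0.0027, 0], [0, 0.0027, 0], [0, 0.0027, 0]]'

```text
time: 31.6
eef_pos: [0.628, -0.1675, 0.036]
tcp_rot: [0.705, -0.061, -0.704, -0.061]
contact_force: [1.2, 0.4, 0.1]
opening: 0.997
```

play_rows --claw '[0, 0, 0, 0, 0, 0, 0, 0]' --travel '[[-0.015, 0, 0], [-0.035, 0, 0], [-0.06, 0, 0], [-0.09, 0, 0], [-0.12, 0, 0], [-0.15, 0, 0], [-0.2, 0, 0], [-0.2, 0, 0]]' --dr '[[0, 0, 0], [0, 0, 0], [0, 0, 0], [0, 0, 0], [0, 0, 0], [0, 0, 0], [0, 0, 0], [0, 0, 0]]'

```text
time: 32.4
eef_pos: [0.6313, -0.169, 0.2474]
tcp_rot: [0.711, -0.063, -0.698, -0.059]
contact_force: [-0.7, -0.8, 0.5]
opening: 1.0
```

```bash
python3 go.py 361.5 293.5 240 40
python3 - <<'E'
from look import *
b=snap('scene','s17.png')
c=b['img'][150:280,260:420];cv2.imwrite('pics/v17.png',cv2.resize(c,None,fx=4,fy=4)[:,:,::-1])
E
```

```text
t 32.40 pos [ 0.6313 -0.169   0.2474] jawyaw -99.9 tilt 1.14 open 1.000 F [-0.6975 -0.8497  0.5197] q [-0.4168  0.2177  1.6299  0.0007  1.2742  1.3259]
travel [-0.0011 -0.4095  0.3451]
yaw 40.0 dr [-2.441  -0.0036 -0.0256] dq1 1.10
yaw 220.0 dr [ 0.7005 -0.0201  0.0028] dq1 1.10
```

View pics/v17.png

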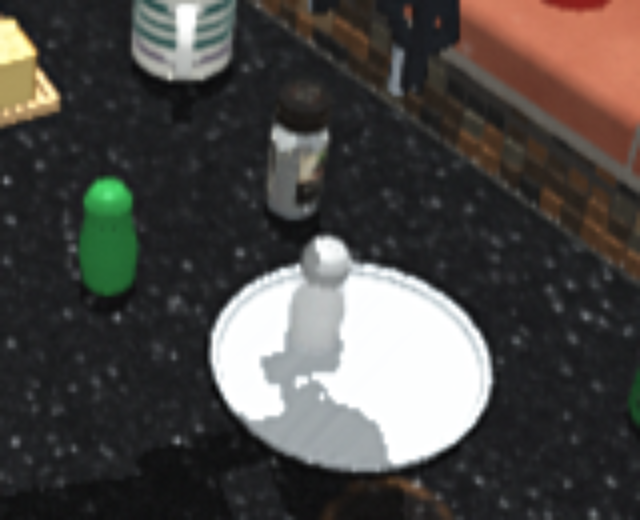

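```bash
python3 go.py 361.5 293.5 240 -60
```

```text
t 32.45 pos [ 0.63   -0.1685  0.2434] jawyaw -99.9 tilt 0.82 open 1.003 F [ 0.7785  0.4399 -0.4009] q [-0.4169  0.2202  1.6341  0.0007  1.273   1.3259]
travel [-0.0026 -0.4091  0.3437]
yaw -60.0 dr [-0.6958 -0.0125 -0.0077] dq1 1.10
yaw 120.0 dr [ 2.4457 -0.0098  0.016 ] dq1 1.10
```

play_rows --claw '[0, 0, 0, 0, 0, 0, 0, 0, 0, 0, 0, 0, 0, 0, 0, 0, 0, 0]' --travel '[[-0.003, -0.031, 0.026], [-0.003, -0.063, 0.053], [-0.003, -0.094, 0.079], [-0.003, -0.126, 0.106], [-0.003, -0.157, 0.132], [-0.003, -0.189, 0.159], [-0.003, -0.22, 0.185], [-0.003, -0.252, 0.212], [-0.003, -0.283, 0.238], [-0.003, -0.315, 0.264], [-0.003, -0.346, 0.291], [-0.003, -0.378, 0.317], [-0.003, -0.409, 0.344], [-0.003, -0.409, 0.344], [-0.003, -0.409, 0.344], [-0.003, -0.409, 0.344], [-0.003, -0.409, 0.344], [-0.003, -0.409, 0.344]]' --dr '[[-0.06, -0.006, -0.004], [-0.12, -0.012, -0.008], [-0.18, -0.0125, -0.008], [-0.24, -0.0125, -0.008], [-0.3, -0.0125, -0.008], [-0.36, -0.0125, -0.008], [-0.42, -0.0125, -0.008], [-0.48, -0.0125, -0.008], [-0.54, -0.0125, -0.008], [-0.6, -0.0125, -0.008], [-0.66, -0.0125, -0.008], [-0.696, -0.0125, -0.008], [-0.696, -0.0125, -0.008], [-0.696, -0.0125, -0.008], [-0.696, -0.0125, -0.008], [-0.696, -0.0125, -0.008], [-0.696, -0.0125, -0.008], [-0.696, -0.0125, -0.008]]'

```text
time: 34.25
eef_pos: [0.3617, 0.2926, 0.2404]
tcp_rot: [-0.683, -0.182, 0.683, -0.182]
contact_force: [0.0, -0.1, -0.1]
opening: 1.001
```

```bash
python3 go.py 361.5 293.5 110 -60
python3 - <<'E'
from look import *
from geo import *
a=snap('top','t18.png');P=cloud(a)
m=(np.hypot(P[...,0]-.627,P[...,1]+.167)<.04)&(P[...,2]>.07)&(P[...,2]<.12);q=P[m]
print('salt',len(q),cv2.minEnclosingCircle((q[:,:2]*1000).astype(np.float32)),q[:,2].max())
b=snap('scene','s18.png')
c=b['img'][90:230,120:280];cv2.imwrite('pics/v18.png',cv2.resize(c,None,fx=4,fy=4)[:,:,::-1])
E
```

```text
t 34.25 pos [0.3617 0.2926 0.2404] jawyaw -60.1 tilt 0.01 open 1.001 F [ 0.018  -0.0649 -0.0904] q [ 0.4613 -0.2001  2.0634  0.0003  1.2784  1.5103]
travel [ 0.1304 -0.0009 -0.0003]
yaw -60.0 dr [-0.0019  0.0001  0.0003] dq1 0.22
yaw 120.0 dr [ 3.1397  0.0004 -0.0001] dq1 0.22
salt 143 ((627.755126953125, -166.1132049560547), 17.724443435668945) 0.0961735973615021
```

View pics/v18.png

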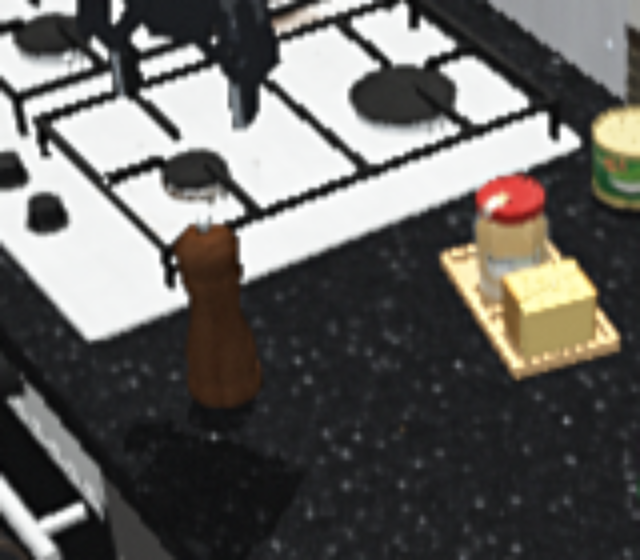

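play_rows --claw '[0, 0, 0, 0, 0, 0, 0, 255, 255, 255, 255, 255, 255, 255]' --travel '[[0.03, -0.001, 0], [0.06, -0.001, 0], [0.09, -0.001, 0], [0.115, -0.001, 0], [0.127, -0.001, 0], [0.131, -0.001, 0], [0.131, -0.001, 0], [0.131, -0.001, 0], [0.131, -0.001, 0], [0.131, -0.001, 0], [0.131, -0.001, 0], [0.131, -0.001, 0], [0.131, -0.001, 0], [0.131, -0.001, 0]]' --dr '[[0, 0, 0], [0, 0, 0], [0, 0, 0], [0, 0, 0], [0, 0, 0], [0, 0, 0], [0, 0, 0], [0, 0, 0], [0, 0, 0], [0, 0, 0], [0, 0, 0], [0, 0, 0], [0, 0, 0], [0, 0, 0]]' --force 50

```text
time: 35.75
eef_pos: [0.3621, 0.2944, 0.1111]
tcp_rot: [0.684, 0.183, -0.682, 0.182]
contact_force: [-0.3, 0.8, 5.6]
opening: 0.536
```

```bash
python3 go.py 361.5 293.5 110 -60
python3 - <<'E'
from look import *
b=snap('scene','s19.png')
c=b['img'][90:230,120:280];cv2.imwrite('pics/v19.png',cv2.resize(c,None,fx=4,fy=4)[:,:,::-1])
E
```

```text
t 35.75 pos [0.3621 0.2944 0.1111] jawyaw -60.1 tilt 0.17 open 0.536 F [-0.2856  0.7568  5.6428] q [ 0.4644 -0.0419  2.1748  0.0008  1.0058  1.5126]
travel [0.0011 0.0005 0.001 ]
yaw -60.0 dr [-0.0015 -0.003   0.0005] dq1 0.22
yaw 120.0 dr [3.1401 0.0008 0.0047] dq1 0.22
```

View pics/v19.png

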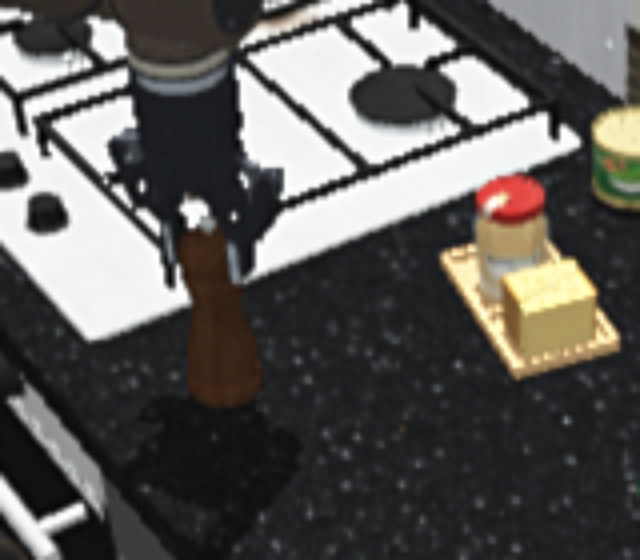

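play_rows --claw '[255, 255, 255, 255, 255, 255, 255, 255]' --travel '[[-0.005, 0, 0], [-0.02, 0, 0], [-0.04, 0, 0], [-0.07, 0, 0], [-0.1, 0, 0], [-0.13, 0, 0], [-0.13, 0, 0], [-0.13, 0, 0]]' --dr '[[0, 0, 0], [0, 0, 0], [0, 0, 0], [0, 0, 0], [0, 0, 0], [0, 0, 0], [0, 0, 0], [0, 0, 0]]'

```text
time: 36.6
eef_pos: [0.3616, 0.294, 0.2407]
tcp_rot: [0.684, 0.183, -0.682, 0.182]
contact_force: [0.0, 0.3, -3.0]
opening: 0.54
```

```bash
python3 go.py 627 -241 240 -60
```

```text
t 36.60 pos [0.3616 0.294  0.2407] jawyaw -60.1 tilt 0.17 open 0.540 F [ 0.0335  0.337  -3.0337] q [ 0.4642 -0.2004  2.0631  0.0006  1.2759  1.5126]
travel [0.0003 0.5961 0.0368]
yaw -60.0 dr [-0.0014 -0.003   0.0004] dq1 -0.83
yaw 120.0 dr [3.1402 0.0006 0.0047] dq1 -0.83
```

play_rows --claw '[255, 255, 255, 255, 255, 255, 255, 255, 255, 255, 255, 255, 255, 255, 255, 255, 255, 255, 255, 255]' --travel '[[0, 0.012, 0.001], [0, 0.036, 0.002], [0, 0.07, 0.004], [0, 0.108, 0.007], [0, 0.148, 0.009], [0, 0.188, 0.012], [0, 0.228, 0.014], [0, 0.268, 0.017], [0, 0.308, 0.019], [0, 0.348, 0.021], [0, 0.388, 0.024], [0, 0.428, 0.026], [0, 0.468, 0.029], [0, 0.505, 0.031], [0, 0.54, 0.033], [0, 0.57, 0.035], [0, 0.588, 0.036], [0, 0.596, 0.037], [0, 0.596, 0.037], [0, 0.596, 0.037]]' --dr '[[0, -0.003, 0], [0, -0.003, 0], [0, -0.003, 0], [0, -0.003, 0], [0, -0.003, 0], [0, -0.003, 0], [0, -0.003, 0], [0, -0.003, 0], [0, -0.003, 0], [0, -0.003, 0], [0, -0.003, 0], [0, -0.003, 0], [0, -0.003, 0], [0, -0.003, 0], [0, -0.003, 0], [0, -0.003, 0], [0, -0.003, 0], [0, -0.003, 0], [0, -0.003, 0], [0, -0.003, 0]]'

```text
time: 38.6
eef_pos: [0.6259, -0.2404, 0.239]
tcp_rot: [-0.682, -0.183, 0.684, -0.182]
contact_force: [-0.1, 1.4, -1.6]
opening: 0.539
```

```bash
python3 go.py 627 -241 115 -60
python3 - <<'E'
from look import *
b=snap('scene','s20.png')
c=b['img'][130:290,260:440];cv2.imwrite('pics/v20.png',cv2.resize(c,None,fx=3.6,fy=3.6)[:,:,::-1])
E
```

```text
t 38.60 pos [ 0.6259 -0.2404  0.239 ] jawyaw -60.1 tilt 0.18 open 0.539 F [-0.0696  1.3909 -1.6025] q [-0.5179  0.2727  1.5793  0.0004  1.2928  0.5305]
travel [ 0.124   0.0014 -0.0008]
yaw -60.0 dr [-0.0013  0.0012  0.0029] dq1 0.15
yaw 120.0 dr [ 3.1403  0.0045 -0.0019] dq1 0.15
```

View pics/v20.png

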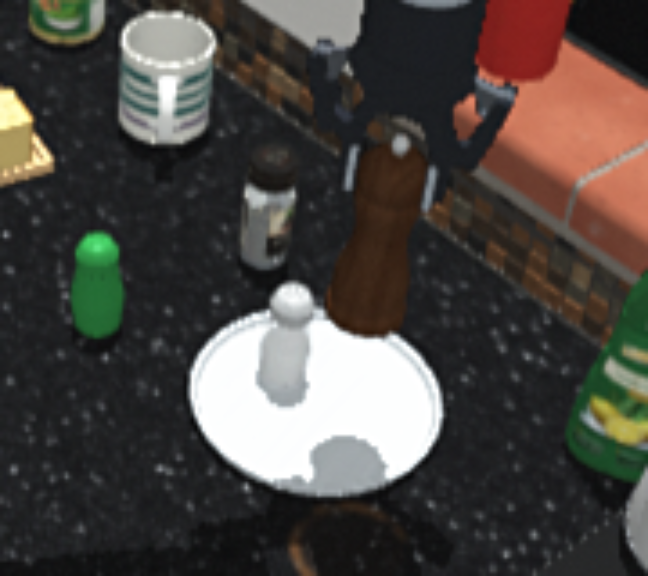

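Run:
```python
from look import *
from geo import *
b=vision.read_camera('scene');np.savez('pics/s20.npz',**b);P=cloud(b);h=cv2.cvtColor(b['img'],cv2.COLOR_RGB2HSV)
u=np.mgrid[:420,:560]
m=(np.hypot(P[...,0]-.626,P[...,1]+.24)<.07)&(P[...,2]>.11)&(P[...,2]<.28)&(h[...,1]>70)&(h[...,0]<20)&(u[1]>345)&(u[1]<400)&(u[0]>160)&(u[0]<228)
print(m.sum())
for z in np.arange(.12,.28,.015):
    q=P[m&(abs(P[...,2]-z)<.0075)]
    if len(q)>10:print('%.3f'%z,len(q),(q.min(0)+q.max(0))[:2]/2,np.ptp(q,0)[:2])
# image rows: centre column, compare with projected vertical
vv=np.where(m.any(1))[0];K,R,C=cam(b)
for v in vv[::6]:
    us=np.where(m[v])[0];print(v,us.mean(),len(us))
for z in(.13,.2,.28):
    c=R@(np.array([.6259,-.2404,z])-C);print('vert',z,K[0,2]+K[0,0]*c[0]/-c[2],K[1,2]-K[1,1]*c[1]/-c[2])
```

```text
972
0.135 83 [ 0.6186 -0.2439] [0.0494 0.05  ]
0.150 95 [ 0.6161 -0.2436] [0.0408 0.0503]
0.165 111 [ 0.619  -0.2454] [0.0447 0.0467]
0.180 115 [ 0.6194 -0.243 ] [0.0446 0.0459]
0.195 83 [ 0.618  -0.2436] [0.0298 0.0363]
0.210 66 [ 0.6209 -0.2433] [0.0306 0.0327]
0.225 61 [ 0.6188 -0.2459] [0.0319 0.0348]
0.240 95 [ 0.6187 -0.2483] [0.0347 0.0466]
0.255 86 [ 0.621 -0.251] [0.0398 0.0486]
0.270 176 [ 0.6236 -0.2429] [0.0422 0.0453]
169 367.5 2
175 369.0 19
181 368.0 19
187 367.5 18
193 365.6666666666667 15
199 363.5 18
205 363.0 21
211 361.5 22
217 361.5 22
vert 0.13 361.50233603858345 215.77173655771105
vert 0.2 365.1842028843412 195.46189509451654
vert 0.28 369.7436927347876 170.31092687786094
```

play_rows --claw '[255, 255, 255, 255, 255, 255, 255, 255, 255, 255, 255]' --travel '[[0.01, 0.0014, -0.0008], [0.025, 0.0014, -0.0008], [0.045, 0.0014, -0.0008], [0.065, 0.0014, -0.0008], [0.085, 0.0014, -0.0008], [0.1, 0.0014, -0.0008], [0.11, 0.0014, -0.0008], [0.117, 0.0014, -0.0008], [0.121, 0.0014, -0.0008], [0.1235, 0.0014, -0.0008], [0.1235, 0.0014, -0.0008]]' --dr '[[0, 0.0012, 0.0029], [0, 0.0012, 0.0029], [0, 0.0012, 0.0029], [0, 0.0012, 0.0029], [0, 0.0012, 0.0029], [0, 0.0012, 0.0029], [0, 0.0012, 0.0029], [0, 0.0012, 0.0029], [0, 0.0012, 0.0029], [0, 0.0012, 0.0029], [0, 0.0012, 0.0029]]'

```text
time: 39.8
eef_pos: [0.6278, -0.2408, 0.1169]
tcp_rot: [0.684, 0.182, -0.682, 0.184]
contact_force: [0.4, 0.4, -1.6]
opening: 0.534
```

```bash
python3 go.py 627 -241 115 -60
```

```text
t 39.80 pos [ 0.6278 -0.2408  0.1169] jawyaw -60.0 tilt 0.15 open 0.534 F [ 0.4013  0.4481 -1.5605] q [-0.5169  0.3864  1.6681 -0.0002  1.0846  0.5309]
travel [ 0.0019 -0.0003  0.0008]
yaw -60.0 dr [-0.0004 -0.0012 -0.0023] dq1 0.15
yaw 120.0 dr [ 3.1411 -0.0035  0.0018] dq1 0.15
```

play_rows --claw '[255, 255, 255, 255, 0, 0, 0, 0, 0, 0, 0, 0, 0, 0, 0, 0]' --travel '[[0.001, 0, 0], [0.002, 0, 0], [0.002, 0, 0], [0.002, 0, 0], [0.002, 0, 0], [0.002, 0, 0], [0.002, 0, 0], [0.002, 0, 0], [0.002, 0, 0], [-0.01, 0, 0], [-0.03, 0, 0], [-0.05, 0, 0], [-0.08, 0, 0], [-0.11, 0, 0], [-0.14, 0, 0], [-0.14, 0, 0]]' --dr '[[0, 0, 0], [0, 0, 0], [0, 0, 0], [0, 0, 0], [0, 0, 0], [0, 0, 0], [0, 0, 0], [0, 0, 0], [0, 0, 0], [0, 0, 0], [0, 0, 0], [0, 0, 0], [0, 0, 0], [0, 0, 0], [0, 0, 0], [0, 0, 0]]'

```text
time: 41.4
eef_pos: [0.6299, -0.2419, 0.2648]
tcp_rot: [0.687, 0.179, -0.679, 0.187]
contact_force: [0.0, 0.4, 1.1]
opening: 1.0
```

```bash
python3 go.py 500 50 260 -60
python3 - <<'E'
from look import *
b=snap('scene','s21.png')
c=b['img'][100:300,180:430];cv2.imwrite('pics/v21.png',cv2.resize(c,None,fx=2.8,fy=2.8)[:,:,::-1])
E
```

```text
t 41.40 pos [ 0.6299 -0.2419  0.2648] jawyaw -60.0 tilt 0.84 open 1.000 F [0.016  0.3742 1.1286] q [-0.5167  0.2556  1.5529 -0.0001  1.3184  0.5309]
travel [ 0.001  -0.3178 -0.0333]
yaw -60.0 dr [-0.0004 -0.0073 -0.0127] dq1 0.62
yaw 120.0 dr [ 3.1412 -0.02    0.0115] dq1 0.62
```

View pics/v21.png

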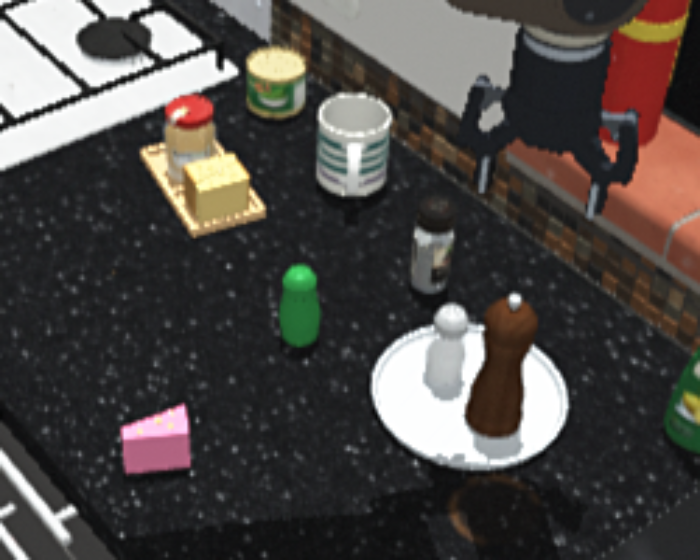

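All are standing. I'll move the arm clear so the top view can check it.

play_rows --claw '[0, 0, 0, 0, 0, 0, 0, 0, 0, 0, 0, 0]' --travel '[[0, -0.032, -0.003], [0, -0.064, -0.006], [0, -0.096, -0.01], [0, -0.128, -0.013], [0, -0.16, -0.016], [0, -0.192, -0.02], [0, -0.224, -0.023], [0, -0.256, -0.026], [0, -0.288, -0.03], [0, -0.318, -0.033], [0, -0.318, -0.033], [0, -0.318, -0.033]]' --dr '[[0, -0.007, -0.012], [0, -0.007, -0.012], [0, -0.007, -0.012], [0, -0.007, -0.012], [0, -0.007, -0.012], [0, -0.007, -0.012], [0, -0.007, -0.012], [0, -0.007, -0.012], [0, -0.007, -0.012], [0, -0.007, -0.012], [0, -0.007, -0.012], [0, -0.007, -0.012]]'

```text
time: 42.65
eef_pos: [0.498, 0.0509, 0.2581]
tcp_rot: [-0.681, -0.184, 0.684, -0.182]
contact_force: [0.1, -0.9, -0.2]
opening: 1.001
```

```bash
python3 - <<'E'
from look import *
from geo import *
a=snap('top','t22.png');np.savez('pics/t22.npz',**a);P=cloud(a)
def circ(n,x,y,r,z0,z1):
    m=(np.hypot(P[...,0]-x,P[...,1]-y)<r)&(P[...,2]>z0)&(P[...,2]<z1);q=P[m]
    if len(q)>5: print(n,len(q),np.array(cv2.minEnclosingCircle((q[:,:2]*1000).astype(np.float32))[0]),q[:,2].max())
circ('salt',.628,-.166,.04,.075,.12);circ('mill head',.628,-.241,.05,.125,.153);circ('nut',.628,-.241,.05,.156,.2);circ('spice',.712,-.047,.06,.09,.12);circ('mug',.763,.147,.09,.08,.1);circ('honey',.617,.27,.045,.083,.11)
cv2.imwrite('pics/v22.png',cv2.resize(a['img'][110:310,140:420],None,fx=2.8,fy=2.8)[:,:,::-1])
print(ctrl.get_state()['eef_pos'])
E
python3 wedgein.py pics/t22.npz
```

```text
salt 134 [ 628.1    -166.2139] 0.09517295933917236
mill head 274 [ 627.6363 -238.6294] 0.15283543964076396
nut 20 [ 623.9825 -239.0198] 0.1670239581100772
spice 207 [713.3917 -46.8369] 0.11024187866069513
mug 205 [759.2812 141.4875] 0.09552825322826886
honey 359 [616.4792 270.2061] 0.09570498161182295
[0.4984 0.0504 0.2583]
[182.825  196.1375] 80 z 0.061224301677291426 [[-30.574832916259766, 55.853416442871094], [-22.2529296875, 12.59193229675293], [6.107428073883057, 4.175540447235107], [24.60585594177246, 21.302873611450195]] [-28.5491   5.5366] [23.7998 51.876 ]
[202.3105 196.8387] 248 z 0.054175496584229266 [[-31.817028045654297, -16.98740005493164], [-32.140628814697266, -50.17942810058594], [30.645891189575195, -43.13264846801758], [30.931591033935547, -18.006587982177734]] [-32.0213 -48.4477] [ 30.8037 -17.2815]
```

View pics/v22.png

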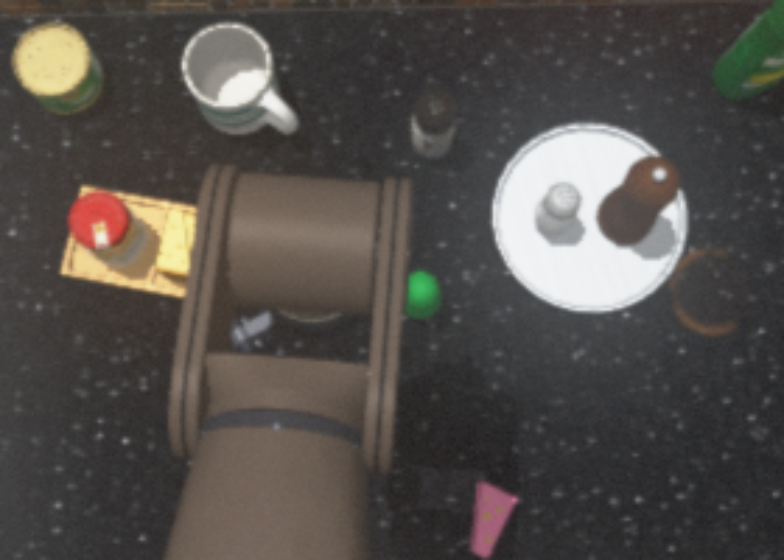

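```bash
python3 -c "
from plant import ctrl
print(ctrl.get_state()['dq'].round(3)); print(ctrl.sign_off())"
```

```text
[-0.017  0.008 -0.014  0.001  0.     0.   ]
the job is handed in; nothing more can be done
None
```

I made up both kits and handed the job in at about 43 s on the robot's clock. `sign_off` gives no verdict, so these are my own last camera checks (top view, in mm):

| Item | What I measured | Limit or target |
|---|---|---|
| Salt | About 39 from the tray centre, upright | 71 |
| Mill | About 34–36 from the tray centre, upright | 64 |
| Honey jar | At about (0, +36) in the box frame, upright, lid top about 95 above the worktop | x ±14, y 22 to 50 |
| Cheese wedges | Flat, head to tail, slanting sides facing; together about 63 x 52, with origins at about y = -61 and -25 | y -74 to -12, 25 to 60 apart |
| Spice jar and mug | Within about 1 of where they started | 25 |

- **Wedges:** in the last top view the arm hid one wedge. Its position comes from the earlier clear view, and the last unobstructed scene picture showed it unchanged.
- **Camera disagreement:** the two cameras differed by 2–6 mm on the starting positions. I took values between the two, mostly nearer the top view.
- **Honey in the scene view:** one scene-camera reading put the honey 10 mm off. The jar was partly hidden in that view, so I discarded the reading.
- **Grip widths:** the gripper closed about 5 mm narrower on the salt and mill than their given diameters. Both were held firmly and set down upright.

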